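# Batch-test LED drivers in the bench jig and pile up the tested ones

### The job

Test this batch of LED drivers: set every driver from the white board flat and label up into a bay of the test jig, one to a bay, green terminals towards the brass contacts at the rear of the bay, and when all are in, press the green button fully down, keep it down for two seconds and let it come up again. Then take the drivers out and stack them flat in one square pile in the middle of the grey tray, edges in line. Do not shift the tub, the screwdriver or the spray can.

Things in the scene. Friction and masses are not known exactly. Their poses are not given: they have to be found in the camera images.
- driver0: LED driver (one of 3 or 4 alike; absent ones read None): flat rigid square black box 62 x 62 x 22 mm, 130 g, silver label and green terminal strip on its top face. Origin at the centre of its underside, z up out of the label, x towards the terminal edge. Can be gripped across either pair of sides.
- driver0_terminals (a point): middle of the green terminal edge of driver0: 31 mm from its centre along its x, 11 mm above its underside
- driver1: LED driver (one of 3 or 4 alike; absent ones read None): flat rigid square black box 62 x 62 x 22 mm, 130 g, silver label and green terminal strip on its top face. Origin at the centre of its underside, z up out of the label, x towards the terminal edge. Can be gripped across either pair of sides.
- driver1_terminals (a point): middle of the green terminal edge of driver1: 31 mm from its centre along its x, 11 mm above its underside
- driver2: LED driver (one of 3 or 4 alike; absent ones read None): flat rigid square black box 62 x 62 x 22 mm, 130 g, silver label and green terminal strip on its top face. Origin at the centre of its underside, z up out of the label, x towards the terminal edge. Can be gripped across either pair of sides.
- driver2_terminals (a point): middle of the green terminal edge of driver2: 31 mm from its centre along its x, 11 mm above its underside
- driver3: LED driver (one of 3 or 4 alike; absent ones read None): flat rigid square black box 62 x 62 x 22 mm, 130 g, silver label and green terminal strip on its top face. Origin at the centre of its underside, z up out of the label, x towards the terminal edge. Can be gripped across either pair of sides.
- driver3_terminals (a point): middle of the green terminal edge of driver3: 31 mm from its centre along its x, 11 mm above its underside
- bay0 (a point): centre of a bay's floor on the test jig; x points to the rear edge (brass contacts, green mark, away from the button), z up. Pocket 68 x 68 mm, 3 mm free on each side of a driver, inside rails and ribs 5 mm high. Bays lie in a row along y, 76 mm apart: only 14 mm between neighbouring drivers, so grip them along x (front and rear), where fingers have room above the rails.
- bay1 (a point): centre of a bay's floor on the test jig; x points to the rear edge (brass contacts, green mark, away from the button), z up. Pocket 68 x 68 mm, 3 mm free on each side of a driver, inside rails and ribs 5 mm high. Bays lie in a row along y, 76 mm apart: only 14 mm between neighbouring drivers, so grip them along x (front and rear), where fingers have room above the rails.
- bay2 (a point): centre of a bay's floor on the test jig; x points to the rear edge (brass contacts, green mark, away from the button), z up. Pocket 68 x 68 mm, 3 mm free on each side of a driver, inside rails and ribs 5 mm high. Bays lie in a row along y, 76 mm apart: only 14 mm between neighbouring drivers, so grip them along x (front and rear), where fingers have room above the rails.
- bay3 (a point): centre of a bay's floor on the test jig; x points to the rear edge (brass contacts, green mark, away from the button), z up. Pocket 68 x 68 mm, 3 mm free on each side of a driver, inside rails and ribs 5 mm high. Bays lie in a row along y, 76 mm apart: only 14 mm between neighbouring drivers, so grip them along x (front and rear), where fingers have room above the rails.
- start (a joint): green start button of the jig, travel in m: 0 = up, 0.006 = fully down; a spring pushes it back up, 5 N holds it fully down
- start_top (a point): centre of the top face of the green button (32 mm across), on the jig's front strip; pressed straight down
- jig: test jig: low grey box 210 (x) x 320 (y) x 45 mm, fixed. Origin at the centre of its underside, x from the front strip with the button (at x = -70, y = 0 mm) to the row of bays (centres at x = 35 mm; y = -114, -38, 38, 114 mm; bay floor 45 mm above the bench)
- board: white work board 235 x 235 x 6 mm, fixed, on which the drivers lie at first. Origin at the centre of its underside
- tray_in (a point): centre of the inner floor of the grey tray for tested drivers; the tray is fixed, inside 215 x 215 mm, floor 5 mm thick, its rim 5 mm above the floor
- parts_tub: bystander: clear tub of small black parts, 100 x 120 x 70 mm, origin at the centre of its underside
- screwdriver: bystander: red-handled screwdriver about 200 mm long, lying on the bench beyond the jig
- cleaner: bystander: spray can 52 mm across, 150 mm tall, origin at the centre of its underside
Mind the look-alikes: they are no part of the job. Leave any red or turquoise look-alike of the driver3 alone. What is shaped like the driver1 but blue or orange is not meant.

How it is judged:
On the way, in this order (a step that is already met when the one before it is completed fails the run):
1. every driver present lies flat and label up in a bay, terminals to the rear (((horizontal distance between driver0 and bay0 below 0.006 m and z of driver0 in the frame of bay0 below 0.003 m and x of driver0_terminals in the frame of bay0 above 0.022 m and angle between driver0's own z axis and vertical below 0.07 rad) or (horizontal distance between driver0 and bay1 below 0.006 m and z of driver0 in the frame of bay1 below 0.003 m and x of driver0_terminals in the frame of bay1 above 0.022 m and angle between driver0's own z axis and vertical below 0.07 rad) or (horizontal distance between driver0 and bay2 below 0.006 m and z of driver0 in the frame of bay2 below 0.003 m and x of driver0_terminals in the frame of bay2 above 0.022 m and angle between driver0's own z axis and vertical below 0.07 rad) or (horizontal distance between driver0 and bay3 below 0.006 m and z of driver0 in the frame of bay3 below 0.003 m and x of driver0_terminals in the frame of bay3 above 0.022 m and angle between driver0's own z axis and vertical below 0.07 rad)) and ((horizontal distance between driver1 and bay0 below 0.006 m and z of driver1 in the frame of bay0 below 0.003 m and x of driver1_terminals in the frame of bay0 above 0.022 m and angle between driver1's own z axis and vertical below 0.07 rad) or (horizontal distance between driver1 and bay1 below 0.006 m and z of driver1 in the frame of bay1 below 0.003 m and x of driver1_terminals in the frame of bay1 above 0.022 m and angle between driver1's own z axis and vertical below 0.07 rad) or (horizontal distance between driver1 and bay2 below 0.006 m and z of driver1 in the frame of bay2 below 0.003 m and x of driver1_terminals in the frame of bay2 above 0.022 m and angle between driver1's own z axis and vertical below 0.07 rad) or (horizontal distance between driver1 and bay3 below 0.006 m and z of driver1 in the frame of bay3 below 0.003 m and x of driver1_terminals in the frame of bay3 above 0.022 m and angle between driver1's own z axis and vertical below 0.07 rad)) and ((horizontal distance between driver2 and bay0 below 0.006 m and z of driver2 in the frame of bay0 below 0.003 m and x of driver2_terminals in the frame of bay0 above 0.022 m and angle between driver2's own z axis and vertical below 0.07 rad) or (horizontal distance between driver2 and bay1 below 0.006 m and z of driver2 in the frame of bay1 below 0.003 m and x of driver2_terminals in the frame of bay1 above 0.022 m and angle between driver2's own z axis and vertical below 0.07 rad) or (horizontal distance between driver2 and bay2 below 0.006 m and z of driver2 in the frame of bay2 below 0.003 m and x of driver2_terminals in the frame of bay2 above 0.022 m and angle between driver2's own z axis and vertical below 0.07 rad) or (horizontal distance between driver2 and bay3 below 0.006 m and z of driver2 in the frame of bay3 below 0.003 m and x of driver2_terminals in the frame of bay3 above 0.022 m and angle between driver2's own z axis and vertical below 0.07 rad)) and ((horizontal distance between driver3 and bay0 below 0.006 m and z of driver3 in the frame of bay0 below 0.003 m and x of driver3_terminals in the frame of bay0 above 0.022 m and angle between driver3's own z axis and vertical below 0.07 rad) or (horizontal distance between driver3 and bay1 below 0.006 m and z of driver3 in the frame of bay1 below 0.003 m and x of driver3_terminals in the frame of bay1 above 0.022 m and angle between driver3's own z axis and vertical below 0.07 rad) or (horizontal distance between driver3 and bay2 below 0.006 m and z of driver3 in the frame of bay2 below 0.003 m and x of driver3_terminals in the frame of bay2 above 0.022 m and angle between driver3's own z axis and vertical below 0.07 rad) or (horizontal distance between driver3 and bay3 below 0.006 m and z of driver3 in the frame of bay3 below 0.003 m and x of driver3_terminals in the frame of bay3 above 0.022 m and angle between driver3's own z axis and vertical below 0.07 rad))), for 0.2 s.
2. the button is held fully down (over 5 mm) for 1.5 s with every driver in its bay (all of step 1 and value of joint start above 0.005 m), for 1.5 s.
3. the button is up again (value of joint start below 0.001 m), for 0.2 s.
At the end, for the whole second after the job is handed in: All drivers present lie flat (either face up) in one pile: each within 25 mm of the tray's middle, any two within 7 mm of each other sideways and their edges in line within 8 degrees (turned by quarter turns or not), at rest; the button is up (value of joint start below 0.001 m and horizontal distance between each of driver0, driver1, driver2, driver3 and tray_in below 0.025 m and angle between the z axis of each of driver0, driver1, driver2, driver3 and the z axis of tray_in, either way round below 0.07 rad and linear speed of each of driver0, driver1, driver2, driver3 below 0.02 m/s and horizontal distance between driver0 and driver1 below 0.007 m and (angle between the x axis of driver0 and the x axis of driver1, either way round below 0.14 rad or angle between the x axis of driver0 and the y axis of driver1, either way round below 0.14 rad) and horizontal distance between each of driver0, driver1 and driver2 below 0.007 m and (angle between the x axis of driver0 and the x axis of driver2, either way round below 0.14 rad or angle between the x axis of driver0 and the y axis of driver2, either way round below 0.14 rad) and horizontal distance between each of driver0, driver1, driver2 and driver3 below 0.007 m and (angle between the x axis of driver0 and the x axis of driver3, either way round below 0.14 rad or angle between the x axis of driver0 and the y axis of driver3, either way round below 0.14 rad) and (angle between the x axis of driver1 and the x axis of driver2, either way round below 0.14 rad or angle between the x axis of driver1 and the y axis of driver2, either way round below 0.14 rad) and (angle between the x axis of driver1 and the x axis of driver3, either way round below 0.14 rad or angle between the x axis of driver1 and the y axis of driver3, either way round below 0.14 rad) and (angle between the x axis of driver2 and the x axis of driver3, either way round below 0.14 rad or angle between the x axis of driver2 and the y axis of driver3, either way round below 0.14 rad)); the robot touches nothing.
It fails at once if the tub is shifted by more than 25 mm (distance of parts_tub from where it was at the start of the episode above 0.025 m).
It fails at once if the screwdriver is shifted by more than 25 mm (distance of screwdriver from where it was at the start of the episode above 0.025 m).
It fails at once if the spray can is shifted by more than 25 mm (distance of cleaner from where it was at the start of the episode above 0.025 m).
Of driver0, driver1, driver2, driver3 only 3 to 4 are there at a start; the rules pass over those that are not, and their reading is None.
At some moment in a run one of driver0, driver1, driver2, driver3 may be knocked a few centimetres aside while the robot is not near it.
It also fails if it takes over 210 s, if anything falls off the work surface, if the arm or the gripper's body presses on something with over 40 N, if the wrist force passes 120 N, or if a joint passes its speed limit or range.

### The arm

A 6-joint arm with a two-finger parallel gripper is mounted at the origin on the work surface. World frame = base frame: x ahead of the robot, y to its left, z up, the work surface at z = 0. Lengths are in m, angles in rad, forces in N, time in s.
With the tool pointing down it reaches from about 0.3 to 0.775 m from the base axis. Payload 14.6 kg.
Tool frame: the origin (TCP) lies midway between the tips of the shut fingers; the grasp point (between the pads) lies 19 mm behind it (ctrl.pinch_z is the z of the grasp point in the tool frame, in m); z points along the fingers, y is the line along which they close (so a half turn about z gives the same grasp; the last joint's range is limited). The gripper opens to 94 mm and grips with 3 to 60 N. Pads are 16 mm wide; open, the fingers measure 119 mm over their backs; the gripper's body (75 mm by 177 mm) begins 78 mm behind the grasp point.
Start: joints at [1.098, 0.3, 1.521, -0, 1.321, -0.067], TCP at [0.217, 0.505, 0.205] pointing down, gripper open.
Joint ranges: [-3.03, 3.03], [-0.79, 2.21], [0.23, 2.52], [-1.04, 4.18], [0, 3.07], [-2.55, 2.55]. Speed limits (rad/s): [2.22, 2.22, 2.57, 3.14, 3.14, 3.14].

### API

Orientations are given as [roll, pitch, yaw] about the fixed x, y, z axes, in that order (R = Rz(yaw) Ry(pitch) Rx(roll)).
In Python, from station import ctrl, camera, ticket gives the robot as it stands. The module is installed in compiled form; this text tells all that it offers.
- The arm moves only by the shell command python3 -m inch 'ROWS' [FORCE]. ROWS is text: rows parted by semicolons, each of 7 numbers parted by spaces: the opening, from -1 (shut) to 1 (fully open), then the shift along the tool's x, y, z in units of 0.03 m (1.0 is 0.03 m), then the turn, a rotation vector about the tool's x, y, z in units of 10 degrees (1.0 is 10 degrees). In form: grip dx dy dz rx ry rz; .... A call has 1 to 10 rows; each row shifts and turns the commanded pose from where the row before left it, along the tool's axes as they then stand; what a row does not reach is not made up. A row lasts 1/8 s, in which the tool goes at most 62.5 mm and 10.7 degrees, less where a joint would pass 70% of its speed; a pose out of reach is approached as far as the arm can. A call with a number of a shift or a turn outside -1 to 1 is refused whole. A call with a gripper value outside its range is refused whole. The fingers move at their own pace and stop on an object; FORCE is the grip in N (left out, the last holds). Time passes only in rows, so rows that do not move let the fingers close. It gives the time, the measured TCP pose, the force, the opening and the grip force at its end, in the units of the state.
- ctrl.get_obs(): the state, without advancing time (a new reading comes with each control period).
- camera(name): name is "side" or "top" or "wrist"; returns a dict with "img" (420x560x3 uint8, blue, green, red), "range_z" (420x560 float32, m along the optical axis (not along the pixel's ray), 0 where there is no reading), "intrinsics" (3x3 intrinsics, pixels), "view" (4x4, takes a point from world to camera coordinates). Camera axes: x right, y down, z forward; pixel columns grow to the right and rows downward; lengths in m; the calibration is good to about 2 mm. A picture is of the moment at which its call begins.
- ticket.hand_in(): hands the job in; it is judged then, once.
The state is a dict: "time_s": time; "qpos": joint angles; "joint_vel": joint speeds; "tau": joint torques, N m; "ee_pos": TCP position; "eef_rot": TCP orientation; "force": force on the tool from outside, world axes, zero at the start; "moment": the same for the moment, N m; "grip_width": finger opening in m; "grip_force": force on a finger pad.
Only numpy, scipy, OpenCV 4.12 (cv2) and the standard library are available. Lean on these libraries where they do the work, as an engineer would, in place of code of your own. Each camera call takes 0.05 s, during which the arm holds its last target. There are 200 camera calls.

## Working session

There is one attempt and no reset: what is moved stays moved. The work goes in short steps, Python scripts to look and compute and a shell command to move; the robot and the scene stay as the last step left them, time stands still between calls to the robot, and variables do not carry over. Pictures are saved under pics/ and viewed, at most 14 in all, crops included, and the job is handed in when it is done.

```bash
mkdir -p pics; python3 - <<'E'
from station import ctrl,camera
import cv2,numpy as np
for n in("top","side"):
    c=camera(n);cv2.imwrite(f"pics/{n}0.png",c["img"]);np.savez(f"{n}0.npz",**c)
    print(n,c["intrinsics"].tolist(),np.round(c["view"],3).tolist())
o=ctrl.get_obs();print({k:np.round(v,3).tolist() for k,v in o.items()},ctrl.pinch_z)
E
```

```text
top [[431.36776823336504, 0.0, 280.41459466569023], [0.0, 431.36776823336504, 210.66925984428156], [0.0, 0.0, 1.0]] [[0.006, -1.0, 0.017, 0.044], [-0.986, -0.009, -0.169, 0.545], [0.169, -0.016, -0.985, 1.081], [0.0, 0.0, 0.0, 1.0]]
side [[481.90167513690136, 0.0, 276.7954746310003], [0.0, 481.90167513690136, 209.05096688035755], [0.0, 0.0, 1.0]] [[0.805, -0.593, -0.015, -0.396], [-0.392, -0.515, -0.762, 0.29], [0.444, 0.62, -0.647, 1.009], [0.0, 0.0, 0.0, 1.0]]
{'time_s': 0.1, 'qpos': [1.098, 0.3, 1.522, 0.0, 1.321, -0.067], 'joint_vel': [0.0, 0.001, -0.001, -0.001, 0.001, -0.001], 'tau': [0.0, -53.265, -35.328, 0.071, 0.024, -0.0], 'ee_pos': [0.217, 0.505, 0.205], 'eef_rot': [-3.141, -0.0, 2.736], 'force': [-0.618, -0.117, -0.899], 'moment': [0.067, 0.018, -0.011], 'grip_force': 0.0, 'grip_width': 0.094} -0.0188
```

View pics/top0.png

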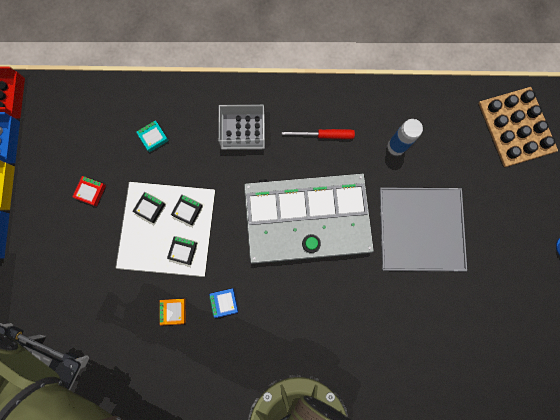

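View pics/side0.png

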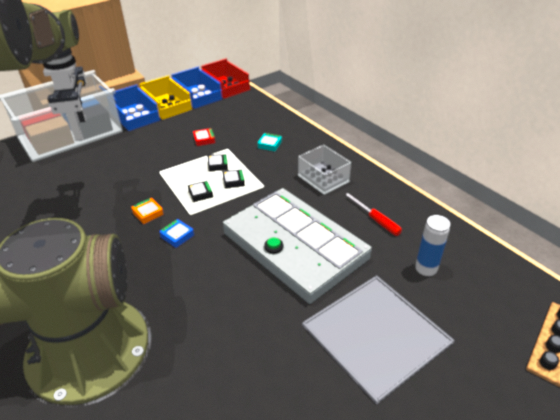

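The top view shows three black drivers on the white board at about (149,208), (186,210) and (182,251). The things that could be mistaken for them are red (88,190), turquoise (151,137), orange (172,312) and blue (223,303), and none of those is on the board. The jig is at (310,218), the button at (312,243), and the tray at (424,229). I choose the three black ones, then measure and check with a crop.

```bash
cat > h.py <<'E'
import cv2,numpy as np
from station import ctrl,camera
def cloud(c):
    K,V,Z=c["intrinsics"],c["view"],c["range_z"]
    v,u=np.mgrid[:420,:560]
    P=np.stack([(u-K[0,2])/K[0,0]*Z,(v-K[1,2])/K[1,1]*Z,Z],-1)
    W=(P-V[:3,3])@V[:3,:3]; W[Z<=0]=np.nan
    return W
def ray(c,u,v,z):
    K,V=c["intrinsics"],c["view"]; R=V[:3,:3]; o=-R.T@V[:3,3]
    d=R.T@np.array([(u-K[0,2])/K[0,0],(v-K[1,2])/K[1,1],1]); return o+d*(z-o[2])/d[2]
def tri(c1,p1,c2,p2):
    "midpoint of two rays and their gap"
    L=[]
    for c,p in((c1,p1),(c2,p2)):
        a=ray(c,*p,0.);b=ray(c,*p,.1);L.append((a,(b-a)/np.linalg.norm(b-a)))
    (a,d),(b,e)=L; s=np.linalg.lstsq(np.stack([d,-e],1),b-a,rcond=None)[0]
    p,q=a+s[0]*d,b+s[1]*e; return (p+q)/2,np.linalg.norm(p-q)
def masks(c):
    hsv=cv2.cvtColor(c["img"],cv2.COLOR_BGR2HSV); H,S,Vv=cv2.split(hsv)
    return dict(green=(H>45)&(H<80)&(S>90)&(Vv>50),white=(S<50)&(Vv>180),dark=(Vv<80))
def blobs(m,amin=20):
    n,l,s,ce=cv2.connectedComponentsWithStats(m.astype(np.uint8))
    return [(l==i,ce[i],s[i,4]) for i in range(1,n) if s[i,4]>=amin]
def square(xy):
    r=cv2.minAreaRect(xy.astype(np.float32)*1000); return np.array(r[0])/1000,np.array(r[1]),r[2]
E
python3 - <<'E'
from h import *
np.set_printoptions(precision=4,suppress=True)
T,S=[dict(np.load(f"{n}0.npz")) for n in("top","side")]
for n,c in(("top",T),("side",S)):
    W=cloud(c);m=masks(c)
    print(n,'bench z',np.nanmedian(W[350:370,200:240,2]) if n=="top" else '')
    if n=="top":
        z=W[...,2]; print('board z',z[190,140],z[265,130],'bay',z[205,263],z[205,350],'strip',z[250,280],'button',z[243,312],'tray',z[230,424],'label',z[208,149])
    for k in("green","white"):
        for b,ce,a in blobs(m[k],15 if k=="green" else 60):
            w=W[b]; w=w[~np.isnan(w[:,0])]
            if len(w) and abs(w[:,1]).max()<.6 and w[:,0].max()<.85: print(k,ce,a,np.median(w,0),square(w[:,:2])[1:])
cv2.imwrite("pics/crop.png",cv2.resize(T["img"][170:280,110:375],None,fx=3,fy=3,interpolation=2))
E
```

```text
top bench z 0.00046755802722378017
board z 0.0029550767519591703 0.00279328201661544 bay 0.04577951629340026 0.046524319181738355 strip 0.04748929979057335 button 0.06751639415455411 tray 0.004898142938909561 label 0.03096865020460456
green [146.2778 126.6667] 54 [0.7806 0.4171 0.0223] (array([22.1607, 47.2443]), 29.415302276611328)
green [ 91.2692 180.8654] 52 [0.6246 0.5544 0.023 ] (array([62.151 , 12.8893]), 69.64554595947266)
green [348.4    185.4333] 30 [ 0.6128 -0.1311  0.0522] (array([ 5.692 , 35.9021]), 5.341017246246338)
green [319.4516 187.9677] 31 [ 0.6051 -0.0535  0.0509] (array([ 5.6095, 35.1803]), 6.769275188446045)
green [291.0645 190.3548] 31 [0.5985 0.0202 0.0515] (array([ 6.1752, 34.4335]), 6.933766841888428)
green [152.4688 198.6406] 64 [0.5769 0.3857 0.0291] (array([51.2417,  9.9328]), 62.11411666870117)
green [262.1613 193.    ] 31 [0.5898 0.0948 0.0521] (array([ 6.0144, 31.3964]), 1.4978848695755005)
green [189.8438 200.8125] 64 [0.5718 0.2877 0.0288] (array([51.071,  9.32 ]), 64.68504333496094)
green [183.7313 240.8806] 67 [0.4651 0.2987 0.0292] (array([51.7205
[... 3373 characters left out ...]
8.5284] 6796 [ 0.5247 -0.0483  0.0431] (array([251.3833, 366.4238]), 5.227056503295898)
white [357.9848 201.7879] 66 [0.7709 0.0022 0.0111] (array([101.2218,  24.7741]), 89.35022735595703)
white [147.2756 208.0315] 127 [0.2878 0.3216 0.0192] (array([43.9001, 36.7648]), 3.9698867797851562)
white [177.2857 230.6786] 168 [0.3109 0.189  0.0197] (array([46.6657, 40.0552]), 13.816699981689453)
white [377.1579 337.7333] 8842 [ 0.4981 -0.3482  0.0031] (array([220.3401, 220.2347]), 89.98444366455078)
white [137.0549 350.2967] 91 [ 0.0796 -0.0788  0.0137] (array([26.1463, 20.4335]), 69.42144775390625)
white [ 59.704 393.744] 125 [-0.0779 -0.0789  0.0135] (array([23.2639, 26.4846]), 17.508872985839844)
```

View pics/crop.png

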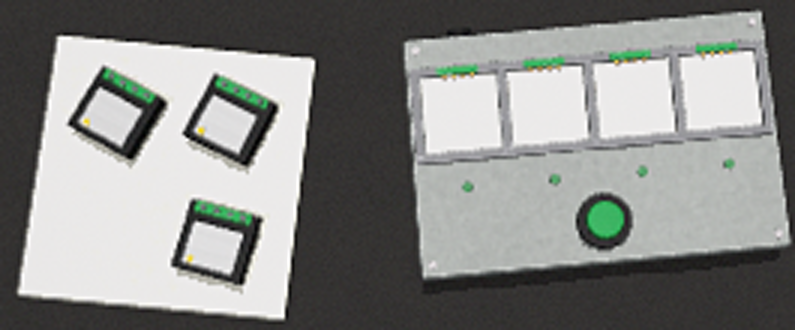

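The crop confirms three black drivers, label up, with green terminals on the far side, and an empty four-bay jig whose brass and green marks are at the rear. Next I get exact centres and angles from both views.

```bash
cat >> h.py <<'E'
def drivers(c,lo=None,box=None,floor=None):
    "black drivers: (xy,z,yaw deg terminals,px) from green strip + white label blobs"
    W=cloud(c);m=masks(c);out=[]
    G=[(np.nanmedian(W[b],0),ce) for b,ce,a in blobs(m["green"],12) if a<120*40]
    L=[(np.nanmedian(W[b],0),ce) for b,ce,a in blobs(m["white"],60)]
    for l,lc in L:
        for g,gc in G:
            d=(g-l)[:2]
            if .025<np.hypot(*d)<.035 and abs(g[2]-l[2])<.006:
                out.append((l[:2]+d/np.hypot(*d)*.0045,l[2],np.degrees(np.arctan2(d[1],d[0])),lc))
    return out
def go(x,y,z,yaw):
    "tool-frame shift (units of 30 mm) at the present yaw, and turn about tool z (units of 10 deg)"
    from scipy.spatial.transform import Rotation as Ro
    o=ctrl.get_obs();R=Ro.from_euler("xyz",o["eef_rot"]).as_matrix()
    s=R.T@(np.array([x,y,z])-o["ee_pos"])/.03
    t=(Ro.from_matrix(R).inv()*Ro.from_euler("xyz",[np.pi,0,np.radians(yaw)])).as_rotvec(degrees=True)/10
    print("t",round(o["time_s"],2),"pos",np.round(o["ee_pos"],4),"rpy",np.round(np.degrees(o["eef_rot"]),1),"q6",round(o["qpos"][5],2),"| shift",np.round(s,2),"turn",np.round(t,2),"F",np.round(o["force"],1),"w",np.round(o["grip_width"],4),round(float(o["grip_force"]),1))
E
python3 - <<'E'
from h import *
np.set_printoptions(precision=4,suppress=True)
T,S=[dict(np.load(f"{n}0.npz")) for n in("top","side")]
for n,c in(("top",T),("side",S)):
    print(n);[print(d) for d in drivers(c)]
    W=cloud(c);h=(W[...,2]>.017)&(W[...,2]<.035)&(W[...,0]>.35)&(W[...,0]<.62)&(W[...,1]>.2)&(W[...,1]<.47)
    for b,ce,a in blobs(h,60):
        w=W[b];w=w[w[:,2]>np.median(w[:,2])-.004];print(' top face',ce,square(w[:,:2]),np.median(w[:,2]))
# two-view heights
g=[("d149",(152.47,198.64),(224.36,159.48)),("d186",(189.84,200.81),(240.8,175.46)),("d182",(183.73,240.88),(207.5,186.5)),("button",(311.28,242.94),(273.2,242.86)),("mark0",(348.4,185.43),(348.64,241.64)),("mark3",(262.16,193),(285,198.5))]
for n,a,b in g: print(n,*tri(T,a,S,b))
# tray
W=cloud(T)
m=(cv2.cvtColor(T["img"],cv2.COLOR_BGR2HSV)[...,2]>85);b=[x for x in blobs(m,3000) if x[0][230,424]][0]
w=W[b[0]];print('tray',square(w[:,:2]),b[1:])
E
```

```text
top
(array([0.7561, 0.4018]), np.float64(0.022625639870935393), np.float64(31.92526636485384), array([152.0052, 136.2887]))
(array([0.5995, 0.5631]), np.float64(0.022346784927394867), np.float64(-19.280107578491105), array([ 86.5047, 191.6495]))
(array([0.5554, 0.3987]), np.float64(0.028230957435951082), np.float64(-31.150493251870415), array([146.554 , 208.1784]))
(array([0.5487, 0.2976]), np.float64(0.0288694401055455), np.float64(-23.148943819171), array([184.9045, 210.85  ]))
(array([0.4407, 0.3048]), np.float64(0.028698540889166218), np.float64(-14.06613719273324), array([180.652 , 251.8546]))
(array([0.3098, 0.1925]), np.float64(0.022780361623022112), np.float64(85.68971955471146), array([225.0086, 302.03  ]))
(array([0.2858, 0.3241]), np.float64(0.022824475334647154), np.float64(95.03230798683128), array([173.2712, 310.9915]))
 top face [148.2662 206.7846] (array([0.5562, 0.3983]), array([63.9434, 62.186 ]), 61.65842056274414) 0.028313275213211996
 top face [186.3321 209.1989] (array([0.5503, 0.2975]), array([62.9404, 61.9706]), 64.55773162841797) 0.02866349311547482
 top face
[... 339 characters left out ...]
 0.025307085249802942
 top face [232.7264 177.1107] (array([0.55 , 0.298]), array([70.1974, 61.8777]), 65.0442123413086) 0.024966323876731193
 top face [199.2959 189.716 ] (array([0.4408, 0.304 ]), array([65.7435, 63.2332]), 72.86429595947266) 0.02527318104109306
d149 [0.5778 0.3889 0.0223] 0.0009195901509126807
d186 [0.5733 0.2895 0.021 ] 0.0003721509054178369
d182 [0.466  0.3004 0.0232] 0.0002759864013163929
button [ 0.4595 -0.0314  0.0591] 4.806204523246722e-05
mark0 [ 0.6128 -0.1311  0.0502] 9.827373555280695e-05
mark3 [0.5908 0.0957 0.0493] 0.0004274480561101938
tray (array([ 0.5037, -0.3366]), array([223.5298, 224.9789]), 88.40607452392578) (array([422.2984, 229.1644]), np.int32(6856))
```

Driver top faces come out about 62 mm square at z≈28 mm, which agrees with 6+22. Button z is about 60 to 67 mm and the bay floor about 46 mm. I'll start with the nearest driver, C at pixel (182,251), and translate to above it.

```bash
python3 -c "
from h import *
go(.4415,.305,.14,75.5)"
```

```text
t 0.1 pos [0.217  0.5051 0.205 ] rpy [-179.9   -0.   156.8] q6 -0.07 | shift [-9.51 -3.17  2.17] turn [-0.01  0.    8.13] F [-0.6 -0.1 -0.9] w 0.0941 0.0
```

```bash
python3 -m inch '1 -0.95 -0.317 0 0 0 0;1 -0.95 -0.317 0 0 0 0;1 -0.95 -0.317 0 0 0 0;1 -0.95 -0.317 0 0 0 0;1 -0.95 -0.317 0 0 0 0;1 -0.95 -0.317 0 0 0 0;1 -0.95 -0.317 0 0 0 0;1 -0.95 -0.317 0 0 0 0;1 -0.95 -0.317 0 0 0 0;1 -0.95 -0.317 0 0 0 0'
python3 -m inch '1 0 0 0.3 0 0 1;1 0 0 0.3 0 0 1;1 0 0 0.3 0 0 1;1 0 0 0.3 0 0 1;1 0 0 0.3 0 0 1;1 0 0 0.3 0 0 1;1 0 0 0 0 0 1;1 0 0 0 0 0 1;1 0 0 0 0 0 0.13;1 0 0 0 0 0 0'
python3 - <<'E'
from h import *
go(.4415,.305,.14,75.5)
c=camera("wrist");cv2.imwrite("pics/w1.png",c["img"]);np.savez("w1.npz",**c)
[print(d) for d in drivers(c)]
E
```

```text
time_s: 1.35
ee_pos: [0.442, 0.3046, 0.2052]
eef_rot: [-3.141, -0.0, 2.736]
force: [-0.8, -0.3, 0.5]
grip_width: 0.0939
grip_force: 0.0
time_s: 2.6
ee_pos: [0.4413, 0.3054, 0.1513]
eef_rot: [-3.141, 0.0, 1.32]
force: [-0.5, -0.3, 0.0]
grip_width: 0.0943
grip_force: 0.0
t 2.6 pos [0.4413 0.3054 0.1513] rpy [-180.     0.    75.6] q6 0.79 | shift [-0.01  0.01  0.38] turn [-0.    0.    0.01] F [-0.5 -0.3  0. ] w 0.0943 0.0
(array([0.55547536, 0.40092371]), np.float64(0.02943493451259503), np.float64(-27.314973860838023), array([380.25490196,  56.18069973]))
(array([0.54964448, 0.2998622 ]), np.float64(0.02933434783982139), np.float64(-24.847573850690342), array([394.39407631, 180.40913655]))
(array([0.27218645, 0.32551566]), np.float64(0.02325616990538481), np.float64(63.78586354388058), array([ 90.96381579, 233.43421053]))
```

View pics/w1.png

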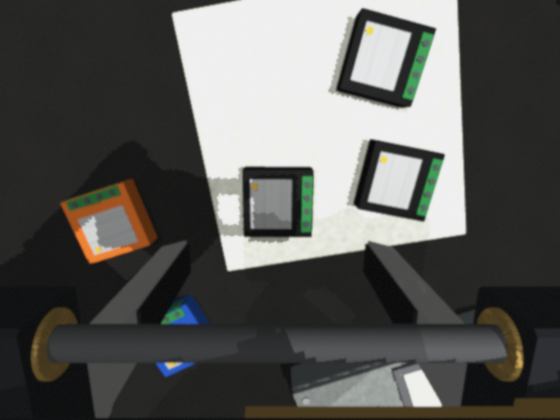

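The wrist view shows C at (278,202), centred between the fingers and square to them. A, B, orange and blue are clear of the fingers.

```bash
cat >> h.py <<'E'
def faces(c,zlo,zhi,x0,x1,y0,y1):
    "squares of what stands between two heights in a window"
    W=cloud(c);h=(W[...,2]>zlo)&(W[...,2]<zhi)&(W[...,0]>x0)&(W[...,0]<x1)&(W[...,1]>y0)&(W[...,1]<y1)
    for b,ce,a in blobs(h,150):
        w=W[b];w=w[w[:,2]>np.median(w[:,2])-.004];s=square(w[:,:2]);print(' face',ce.round(),s[0].round(4),s[1].round(1),"ang",round(s[2],1),"z",np.median(w[:,2]).round(4))
E
python3 - <<'E'
from h import *
faces(dict(np.load("w1.npz")),.02,.036,.35,.62,.2,.47)
E
```

```text
face [386.  58.] [0.5564 0.3997] [62.4 62.8] ang 61.8 z 0.0293
 face [399. 181.] [0.5501 0.2989] [62.1 62.5] ang 64.7 z 0.0292
 face [277. 202.] [0.4426 0.3064] [61.9 62.4] ang 75.7 z 0.0291
```

```bash
python3 -m inch '1 0 0 0.8 0 0 0;1 0 0 0.8 0 0 0;1 0 0 0.8 0 0 0;1 0 0 0.8 0 0 0;1 0 0 0.8 0 0 0;1 0 0 0.6 0 0 0;1 0 0 0 0 0 0;-1 0 0 0 0 0 0;-1 0 0 0 0 0 0;-1 0 0 0 0 0 0' 20; python3 -m inch '-1 0 0 0 0 0 0;-1 0 0 0 0 0 0;-1 0 0 0 0 0 0;-1 0 0 0 0 0 0'
```

```text
time_s: 3.9
ee_pos: [0.4417, 0.3056, 0.014]
eef_rot: [3.141, -0.001, 1.317]
force: [0.1, 0.7, -0.2]
grip_width: 0.0673
grip_force: 0.0
time_s: 4.4
ee_pos: [0.4416, 0.3055, 0.0138]
eef_rot: [3.141, -0.0, 1.317]
force: [-1.2, -0.4, 6.4]
grip_width: 0.0617
grip_force: 20.0
```

C is gripped, 61.7 mm wide. Next I lift it and carry it above the rightmost bay (bay at px 350,200).

```bash
python3 -m inch '-1 0 0 -0.8 0 0 0;-1 0 0 -0.8 0 0 0;-1 0 0 -0.8 0 0 0;-1 0 0 -0.8 0 0 0;-1 0 0 -0.8 0 0 0;-1 0 0 -0.8 0 0 0;-1 0 0 0 0 0 0'; python3 -c "
from h import *
go(.5745,-.1345,.157,95.8)"
```

```text
time_s: 5.28
ee_pos: [0.4419, 0.3057, 0.1584]
eef_rot: [3.14, -0.002, 1.317]
force: [0.5, 0.3, -1.1]
grip_width: 0.0616
grip_force: 20.0
t 5.28 pos [0.4419 0.3057 0.1584] rpy [ 1.799e+02 -1.000e-01  7.550e+01] q6 0.79 | shift [-13.09   7.97   0.04] turn [ 0.01 -0.01 -2.03] F [ 0.5  0.3 -1.1] w 0.0616 20.0
```

```bash
python3 -m inch '-1 -0.935 0.569 0 0 0 0;-1 -0.935 0.569 0 0 0 0;-1 -0.935 0.569 0 0 0 0;-1 -0.935 0.569 0 0 0 0;-1 -0.935 0.569 0 0 0 0;-1 -0.935 0.569 0 0 0 0;-1 -0.935 0.569 0 0 0 0;-1 -0.935 0.569 0 0 0 0;-1 -0.935 0.569 0 0 0 0;-1 -0.935 0.569 0 0 0 0'
python3 -m inch '-1 -0.935 0.569 0 0 0 0;-1 -0.935 0.569 0 0 0 0;-1 -0.935 0.569 0 0 0 0;-1 -0.935 0.569 0 0 0 0;-1 0 0 0 0 0 -1;-1 0 0 0 0 0 -1;-1 0 0 0 0 0 0;-1 0 0 0 0 0 0'
python3 - <<'E'
from h import *
c=camera("wrist");cv2.imwrite("pics/w2.png",c["img"]);np.savez("w2.npz",**c)
W=cloud(c)
for b,ce,a in blobs(masks(c)["white"],300):
    s=square(W[b][:,:2]);print(ce.round(),a,s[0].round(4),s[1].round(1),round(s[2],1),np.nanmedian(W[b][:,2]).round(4))
for b,ce,a in blobs(masks(c)["green"],30): print("g",ce.round(),a,np.nanmedian(W[b],0).round(4))
go(.5745,-.1345,.157,95.8)
E
```

```text
time_s: 6.52
ee_pos: [0.5359, -0.01, 0.1558]
eef_rot: [-3.14, 0.0, 1.317]
force: [-0.1, 0.5, -2.9]
grip_width: 0.0618
grip_force: 20.0
time_s: 7.52
ee_pos: [0.5738, -0.1346, 0.1566]
eef_rot: [-3.141, -0.0, 1.662]
force: [-0.7, 0.1, -1.4]
grip_width: 0.062
grip_force: 20.0
[277.  28.] 4973 [nan nan] [0. 0.] 0.0 0.0466
[521.  66.] 472 [ 0.7684 -0.0044] [99.   5.9] 88.2 0.0168
[278. 109.] 6808 [nan nan] [0. 0.] 0.0 0.0466
[310. 182.] 465 [ 0.5999 -0.1097] [13.3 24. ] 8.7 0.0466
[271. 254.] 1162 [ 0.5703 -0.1275] [12.2 29. ] 4.3 0.172
g [330.  15.] 272 [0.5991 0.0148 0.0521]
g [189.   8.] 87 [0.4964 0.0112 0.0492]
g [132.  59.] 1882 [ 0.4614 -0.0301  0.0676]
g [327. 113.] 390 [ 0.6058 -0.0532  0.052 ]
g [196. 115.] 71 [ 0.5038 -0.0641  0.0489]
g [325. 193.] 84 [ 0.6116 -0.1153  0.0521]
g [201. 208.] 73 [ 0.511  -0.139   0.0487]
g [328. 264.] 1438 [ 0.5992 -0.1298  0.1724]
t 7.58 pos [ 0.5739 -0.1346  0.1569] rpy [-180.    -0.    95.3] q6 -0.38 | shift [ 0.    0.02 -0.  ] turn [-0.   -0.   -0.05] F [-0.1  0.4 -1.7] w 0.0617 20.0
```

View pics/w2.png

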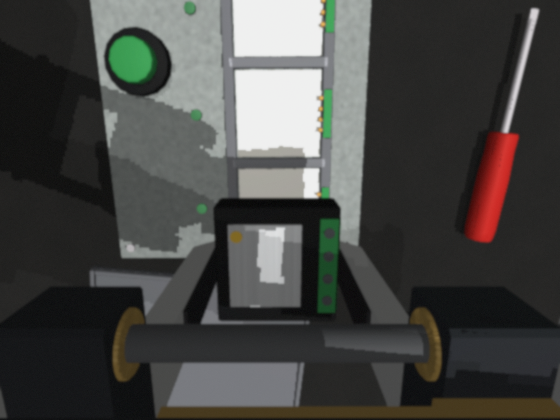

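The wrist view shows the held driver at (277,260) with terminals at the rear side, the next bay at (278,109), and the button at (132,59). I measure the held driver's centre in the same view, then fit.

```bash
python3 - <<'E'
from h import *
c=dict(np.load("w2.npz"))
faces(c,.155,.185,.5,.65,-.25,-.05)
W=cloud(c);fl=np.zeros((420,560),bool);fl[60:165,225:335]=True
fl&=(W[...,2]<.0487)&(W[...,2]>.04)
for b,ce,a in blobs(cv2.erode(fl.astype(np.uint8),np.ones((3,3))),800):
    p=W[b];p=p[~np.isnan(p[:,0])];s=square(p[:,:2]);print(ce.round(),a,s[0].round(4),s[1].round(1),round(s[2],1))
E
```

```text
face [277. 259.] [ 0.574  -0.1336] [86.  62.2] ang 5.3 z 0.1719
[278. 113.] 6969 [ 0.5682 -0.0577] [67.1 67.2] 5.6
```

```bash
python3 -m inch '-1 0 0.045 0.6 0 0 -0.05;-1 0 0 0.6 0 0 0;-1 0 0 0.6 0 0 0;-1 0 0 0.6 0 0 0;-1 0 0 0.4 0 0 0;-1 0 0 0.3 0 0 0;-1 0 0 0.25 0 0 0;-1 0 0 0 0 0 0;-1 0 0 0 0 0 0'; python3 -c "
from h import *
go(.5752,-.1344,.054,95.8)"
```

```text
time_s: 8.7
ee_pos: [0.5757, -0.1346, 0.0574]
eef_rot: [3.141, 0.0, 1.675]
force: [0.1, -0.2, -0.6]
grip_width: 0.0619
grip_force: 20.0
t 8.7 pos [ 0.5757 -0.1346  0.0574] rpy [180.    0.   95.9] q6 -0.4 | shift [ 0.01 -0.02  0.11] turn [0.   0.   0.01] F [ 0.1 -0.2 -0.6] w 0.0619 20.0
```

```bash
python3 -m inch '-1 0 0 0.06 0 0 0;-1 0 0 0.06 0 0 0;-1 0 0 0 0 0 0'; python3 -m inch '0.7 0 0 0 0 0 0;0.7 0 0 0 0 0 0;0.7 0 0 0 0 0 0;0.7 0 0 0 0 0 0;1 0 0 -0.5 0 0 0;1 0 0 -0.8 0 0 0;1 0 0 -0.9 0 0 0;1 0 0 -0.9 0 0 0;1 0 0 0 0 0 0'
python3 - <<'E'
from h import *
c=camera("wrist");np.savez("w3.npz",**c);faces(c,.06,.075,.52,.63,-.18,-.09)
c=camera("top");np.savez("t3.npz",**c);faces(c,.06,.075,.52,.63,-.18,-.09);faces(c,.017,.036,.35,.66,.2,.47)
go(.4415,.305,.14,75.5)
E
```

```text
time_s: 9.07
ee_pos: [0.5754, -0.1346, 0.0532]
eef_rot: [-3.141, -0.0, 1.675]
force: [-0.5, 0.6, -1.2]
grip_width: 0.0619
grip_force: 20.0
time_s: 10.2
ee_pos: [0.5764, -0.1349, 0.1492]
eef_rot: [3.137, 0.002, 1.675]
force: [0.1, 0.2, -1.1]
grip_width: 0.0938
grip_force: 0.0
 face [275. 214.] [ 0.5756 -0.1336] [62.4 62. ] ang 5.8 z 0.0681
 face [148. 207.] [0.5559 0.398 ] [64.2 61.9] ang 61.6 z 0.0284
 face [186. 209.] [0.5502 0.2972] [62.9 61.7] ang 64.0 z 0.0288
t 10.3 pos [ 0.5753 -0.1345  0.1463] rpy [180.    0.   95.9] q6 -0.4 | shift [15.03 -2.92  0.21] turn [0.   0.   2.04] F [-0.2 -0.1 -1.2] w 0.0935 0.0
```

C is seated flat within about 0.3 mm of the bay centre. Next is driver B (px 186,209).

```bash
python3 -c "
from h import *
go(.550,.298,.147,65)"; 
```

```text
t 10.3 pos [ 0.5753 -0.1345  0.1463] rpy [180.    0.   95.9] q6 -0.4 | shift [14.43  0.66 -0.03] turn [0.   0.   3.09] F [-0.2 -0.1 -1.2] w 0.0935 0.0
```

```bash
python3 -m inch '1 0.97 0.044 0 0 0 0;1 0.97 0.044 0 0 0 0;1 0.97 0.044 0 0 0 0;1 0.97 0.044 0 0 0 0;1 0.97 0.044 0 0 0 0;1 0.97 0.044 0 0 0 0;1 0.97 0.044 0 0 0 0;1 0.97 0.044 0 0 0 0;1 0.97 0.044 0 0 0 0;1 0.97 0.044 0 0 0 0'
python3 -m inch '1 0.97 0.044 0 0 0 0;1 0.97 0.044 0 0 0 0;1 0.97 0.044 0 0 0 0;1 0.97 0.044 0 0 0 0;1 0.85 0.044 0 0 0 0;1 0 0 0 0 0 1;1 0 0 0 0 0 1;1 0 0 0 0 0 1;1 0 0 0 0 0 0.09;1 0 0 0 0 0 0'
python3 - <<'E'
from h import *
c=camera("wrist");np.savez("w4.npz",**c);faces(c,.02,.036,.35,.62,.2,.47)
go(.550,.298,.0138,65)
E
```

```text
time_s: 11.55
ee_pos: [0.5578, 0.1571, 0.1452]
eef_rot: [-3.14, 0.0, 1.675]
force: [-0.7, 0.2, -0.1]
grip_width: 0.0942
grip_force: 0.0
time_s: 12.8
ee_pos: [0.5501, 0.2979, 0.1457]
eef_rot: [-3.141, 0.001, 1.139]
force: [-0.5, 0.1, -0.2]
grip_width: 0.0938
grip_force: 0.0
 face [230.  90.] [0.5565 0.3998] [62.1 62.1] ang 61.8 z 0.0292
 face [277. 204.] [0.5505 0.2988] [62.4 62.5] ang 64.6 z 0.0291
t 12.85 pos [0.5501 0.298  0.1459] rpy [-180.     0.    65.2] q6 0.87 | shift [ 0.  -0.   4.4] turn [-0.    0.    0.02] F [-0.4 -0.3 -0.5] w 0.094 0.0
```

```bash
python3 -m inch '1 0 0 0.8 0 0 0.05;1 0 0 0.8 0 0 0;1 0 0 0.8 0 0 0;1 0 0 0.8 0 0 0;1 0 0 0.8 0 0 0;1 0 0 0.4 0 0 0;1 0 0 0 0 0 0;-1 0 0 0 0 0 0;-1 0 0 0 0 0 0;-1 0 0 0 0 0 0'; python3 -m inch '-1 0 0 0 0 0 0;-1 0 0 0 0 0 0;-1 0 0 0 0 0 0;-1 0 0 0 0 0 0;-1 0 0 -0.8 0 0 0;-1 0 0 -0.9 0 0 0;-1 0 0 -0.9 0 0 0;-1 0 0 -0.9 0 0 0;-1 0 0 -0.9 0 0 0;-1 0 0 0 0 0 0'
python3 -c "
from h import *
go(.5678,-.0588,.146,95.8)"
```

```text
time_s: 14.1
ee_pos: [0.5505, 0.2981, 0.0149]
eef_rot: [3.141, -0.001, 1.127]
force: [-0.7, -0.0, -0.3]
grip_width: 0.0672
grip_force: 0.0
time_s: 15.35
ee_pos: [0.5508, 0.2983, 0.1476]
eef_rot: [3.14, -0.002, 1.127]
force: [-0.1, 0.2, -2.0]
grip_width: 0.0617
grip_force: 20.0
t 15.35 pos [0.5508 0.2983 0.1476] rpy [ 1.799e+02 -1.000e-01  6.460e+01] q6 0.88 | shift [-10.51   5.63   0.04] turn [ 0.01 -0.01 -3.12] F [-0.1  0.2 -2. ] w 0.0617 20.0
```

```bash
python3 -m inch '-1 -0.955 0.512 0 0 0 0;-1 -0.955 0.512 0 0 0 0;-1 -0.955 0.512 0 0 0 0;-1 -0.955 0.512 0 0 0 0;-1 -0.955 0.512 0 0 0 0;-1 -0.955 0.512 0 0 0 0;-1 -0.955 0.512 0 0 0 0;-1 -0.955 0.512 0 0 0 0;-1 -0.955 0.512 0 0 0 0;-1 -0.955 0.512 0 0 0 0'
python3 -m inch '-1 -0.955 0.512 0 0 0 0;-1 0 0 0 0 0 -1;-1 0 0 0 0 0 -1;-1 0 0 0 0 0 -1;-1 0 0 0 0 0 -0.12;-1 0 0 0 0 0 0;-1 0 0 0 0 0 0'
python3 - <<'E'
from h import *
c=camera("wrist");np.savez("w5.npz",**c);faces(c,.145,.175,.5,.65,-.15,.05);
W=cloud(c)
for b,ce,a in blobs(masks(c)["green"],30): print("g",ce.round(),a,np.nanmedian(W[b],0).round(4))
go(.5679,-.0589,.054,95.8)
E
```

```text
time_s: 16.6
ee_pos: [0.5651, -0.0277, 0.1445]
eef_rot: [-3.139, 0.001, 1.127]
force: [-0.4, 0.6, -1.9]
grip_width: 0.0621
grip_force: 20.0
time_s: 17.48
ee_pos: [0.5673, -0.0591, 0.146]
eef_rot: [-3.141, -0.0, 1.669]
force: [1.1, -0.1, -1.8]
grip_width: 0.0619
grip_force: 20.0
 face [277. 259.] [ 0.5675 -0.0585] [86.2 62.7] ang 5.6 z 0.1605
g [186.   3.] 72 [0.4893 0.0863 0.049 ]
g [332.  14.] 257 [0.592  0.0885 0.0521]
g [328. 113.] 411 [0.5984 0.022  0.0521]
g [192. 114.] 81 [0.4962 0.0116 0.0487]
g [136. 166.] 1511 [ 0.4612 -0.0291  0.0676]
g [326. 194.] 69 [ 0.6042 -0.0386  0.052 ]
g [198. 210.] 70 [ 0.504  -0.0632  0.0489]
g [328. 263.] 1450 [ 0.5927 -0.0539  0.1609]
g [309. 322.] 72 [ 0.5978 -0.1419  0.0697]
t 17.52 pos [ 0.5673 -0.0591  0.1461] rpy [-180.    -0.    95.6] q6 -0.27 | shift [0.   0.02 3.07] turn [-0.   -0.   -0.02] F [ 0.2 -0.5 -1.3] w 0.062 20.0
```

```bash
python3 -m inch '-1 0.025 0.025 0.6 0 0 -0.02;-1 0 0 0.6 0 0 0;-1 0 0 0.6 0 0 0;-1 0 0 0.5 0 0 0;-1 0 0 0.4 0 0 0;-1 0 0 0.25 0 0 0;-1 0 0 0.12 0 0 0;-1 0 0 0 0 0 0'; python3 -m inch '-1 0 0 0 0 0 0;0.7 0 0 0 0 0 0;0.7 0 0 0 0 0 0;0.7 0 0 0 0 0 0;0.7 0 0 0 0 0 0;1 0 0 -0.5 0 0 0;1 0 0 -0.8 0 0 0;1 0 0 -0.9 0 0 0;1 0 0 -0.9 0 0 0;1 0 0 0 0 0 0'
python3 - <<'E'
from h import *
c=camera("wrist");faces(c,.06,.075,.5,.64,-.18,-.01)
c=camera("top");faces(c,.017,.036,.35,.66,.2,.47)
go(.556,.3985,.147,60.5)
E
```

```text
time_s: 18.52
ee_pos: [0.5682, -0.0583, 0.0544]
eef_rot: [3.141, 0.0, 1.675]
force: [-0.5, -0.0, -1.9]
grip_width: 0.062
grip_force: 20.0
time_s: 19.77
ee_pos: [0.569, -0.0585, 0.15]
eef_rot: [3.137, 0.001, 1.675]
force: [-0.4, -0.7, -0.2]
grip_width: 0.094
grip_force: 0.0
 face [275. 214.] [ 0.5686 -0.0575] [62.5 61.7] ang 6.0 z 0.0681
 face [274. 295.] [ 0.5749 -0.1262] [62.5 48.5] ang 5.3 z 0.068
 face [148. 207.] [0.5562 0.3985] [63.1 62. ] ang 61.9 z 0.0282
t 19.88 pos [ 0.5679 -0.0583  0.1471] rpy [180.    0.   95.9] q6 -0.27 | shift [15.19  1.18  0.  ] turn [0.   0.   3.54] F [ 0.9 -0.2 -0.1] w 0.0939 0.0
```

```bash
python3 -m inch '1 0.95 0.074 0 0 0 0;1 0.95 0.074 0 0 0 0;1 0.95 0.074 0 0 0 0;1 0.95 0.074 0 0 0 0;1 0.95 0.074 0 0 0 0;1 0.95 0.074 0 0 0 0;1 0.95 0.074 0 0 0 0;1 0.95 0.074 0 0 0 0;1 0.95 0.074 0 0 0 0;1 0.95 0.074 0 0 0 0'
python3 -m inch '1 0.95 0.074 0 0 0 0;1 0.95 0.074 0 0 0 0;1 0.95 0.074 0 0 0 0;1 0.95 0.074 0 0 0 0;1 0.95 0.074 0 0 0 0;1 0.95 0.074 0 0 0 1;1 0 0 0 0 0 1;1 0 0 0 0 0 1;1 0 0 0 0 0 0.43;1 0 0 0 0 0 0'
python3 - <<'E'
from h import *
c=camera("wrist");faces(c,.02,.036,.35,.62,.2,.47)
go(.556,.399,.0138,61.8)
E
```

```text
time_s: 21.12
ee_pos: [0.56, 0.2283, 0.146]
eef_rot: [-3.14, 0.0, 1.675]
force: [-0.6, -0.8, -0.1]
grip_width: 0.0939
grip_force: 0.0
time_s: 22.38
ee_pos: [0.5558, 0.3987, 0.146]
eef_rot: [-3.141, 0.002, 1.077]
force: [-0.1, -0.4, -1.0]
grip_width: 0.0941
grip_force: 0.0
 face [277. 203.] [0.5565 0.4002] [61.7 62.4] ang 61.8 z 0.0291
t 22.43 pos [0.5559 0.3987 0.1462] rpy [-1.80e+02  1.00e-01  6.18e+01] q6 1.06 | shift [0.02 0.   4.41] turn [-0.    0.01 -0.  ] F [-0.3  0.   0.2] w 0.094 0.0
```

```bash
python3 -m inch '1 0.02 0 0.8 0 0 0;1 0 0 0.8 0 0 0;1 0 0 0.8 0 0 0;1 0 0 0.8 0 0 0;1 0 0 0.8 0 0 0;1 0 0 0.42 0 0 0;1 0 0 0 0 0 0;-1 0 0 0 0 0 0;-1 0 0 0 0 0 0;-1 0 0 0 0 0 0'; python3 -m inch '-1 0 0 0 0 0 0;-1 0 0 0 0 0 0;-1 0 0 0 0 0 0;-1 0 0 0 0 0 0;-1 0 0 -0.8 0 0 0;-1 0 0 -0.9 0 0 0;-1 0 0 -0.9 0 0 0;-1 0 0 -0.9 0 0 0;-1 0 0 -0.9 0 0 0;-1 0 0 0 0 0 0'
python3 -c "
from h import *
go(.5602,.0173,.146,95.8)"
```

```text
time_s: 23.68
ee_pos: [0.5566, 0.3996, 0.0153]
eef_rot: [3.141, -0.001, 1.076]
force: [-0.2, 0.4, -0.3]
grip_width: 0.0674
grip_force: 0.0
time_s: 24.92
ee_pos: [0.557, 0.3998, 0.1481]
eef_rot: [3.14, -0.003, 1.076]
force: [-0.6, 0.3, -2.5]
grip_width: 0.0622
grip_force: 20.0
t 24.93 pos [0.557  0.3998 0.1481] rpy [179.9  -0.2  61.7] q6 1.06 | shift [-11.17   6.15   0.05] turn [ 0.01 -0.01 -3.41] F [-0.6  0.3 -2.5] w 0.0622 20.0
```

```bash
python3 -m inch '-1 -0.93 0.512 0 0 0 0;-1 -0.93 0.512 0 0 0 0;-1 -0.93 0.512 0 0 0 0;-1 -0.93 0.512 0 0 0 0;-1 -0.93 0.512 0 0 0 0;-1 -0.93 0.512 0 0 0 0;-1 -0.93 0.512 0 0 0 0;-1 -0.93 0.512 0 0 0 0;-1 -0.93 0.512 0 0 0 0;-1 -0.93 0.512 0 0 0 0'
python3 -m inch '-1 -0.93 0.512 0 0 0 0;-1 -0.93 0.512 0 0 0 0;-1 0 0 0 0 0 -1;-1 0 0 0 0 0 -1;-1 0 0 0 0 0 -1;-1 0 0 0 0 0 -0.42;-1 0 0 0 0 0 0;-1 0 0 0 0 0 0'
python3 - <<'E'
from h import *
c=camera("wrist");np.savez("w6.npz",**c);faces(c,.145,.175,.48,.65,-.1,.15);
W=cloud(c)
for b,ce,a in blobs(masks(c)["green"],30): print("g",ce.round(),a,np.nanmedian(W[b],0).round(4))
go(.5602,.0173,.054,95.8)
E
```

```text
time_s: 26.18
ee_pos: [0.5583, 0.0799, 0.1448]
eef_rot: [-3.14, 0.001, 1.076]
force: [0.8, 0.3, -2.4]
grip_width: 0.0618
grip_force: 20.0
time_s: 27.18
ee_pos: [0.5593, 0.0173, 0.1458]
eef_rot: [-3.14, -0.0, 1.671]
force: [-0.2, -0.1, -0.8]
grip_width: 0.0616
grip_force: 20.0
 face [276. 260.] [0.5598 0.0177] [85.9 63.1] ang 7.4 z 0.16
g [329. 113.] 403 [0.591  0.0981 0.0521]
g [193. 115.] 84 [0.4889 0.0872 0.049 ]
g [326. 195.] 68 [0.5969 0.0369 0.052 ]
g [198. 211.] 71 [0.4963 0.012  0.0488]
g [327. 264.] 1504 [0.5845 0.0216 0.1604]
g [146. 262.] 1407 [ 0.4616 -0.0281  0.0674]
g [310. 322.] 59 [ 0.5918 -0.0659  0.0689]
g [307. 385.] 478 [ 0.6    -0.127   0.0683]
g [319. 377.] 205 [ 0.6131 -0.1307  0.0518]
g [207. 372.] 39 [ 0.5113 -0.1386  0.0487]
t 27.23 pos [0.5594 0.0173 0.146 ] rpy [-180.    -0.    95.8] q6 -0.14 | shift [-0.    0.03  3.07] turn [-0. -0. -0.] F [ 1.   0.4 -1.1] w 0.0619 20.0
```

```bash
python3 -m inch '-1 0.005 0.03 0.6 0 0 0;-1 0 0 0.6 0 0 0;-1 0 0 0.6 0 0 0;-1 0 0 0.5 0 0 0;-1 0 0 0.4 0 0 0;-1 0 0 0.25 0 0 0;-1 0 0 0.12 0 0 0;-1 0 0 0 0 0 0'; python3 -m inch '-1 0 0 0 0 0 0;0.7 0 0 0 0 0 0;0.7 0 0 0 0 0 0;0.7 0 0 0 0 0 0;0.7 0 0 0 0 0 0;1 0 0 -0.5 0 0 0;1 0 0 -0.8 0 0 0;1 0 0 -0.9 0 0 0;1 0 0 -0.9 0 0 0;1 0 0 0 0 0 0'
python3 - <<'E'
from h import *
c=camera("wrist");faces(c,.06,.075,.5,.64,-.18,.07);cv2.imwrite("pics/w7.png",c["img"])
c=camera("side");cv2.imwrite("pics/s7.png",c["img"])
go(.4603,-.0305,.1,95.8)
E
```

```text
time_s: 28.22
ee_pos: [0.5606, 0.0175, 0.0547]
eef_rot: [3.141, 0.0, 1.673]
force: [0.9, 0.7, -1.8]
grip_width: 0.0624
grip_force: 20.0
time_s: 29.48
ee_pos: [0.5615, 0.0175, 0.1502]
eef_rot: [3.137, 0.001, 1.673]
force: [-0.5, -0.2, -0.1]
grip_width: 0.0941
grip_force: 0.0
 face [275. 215.] [0.5611 0.0177] [62.4 61.9] ang 5.9 z 0.0681
 face [275. 295.] [ 0.5678 -0.0503] [62.3 48.5] ang 5.5 z 0.068
 face [274. 385.] [ 0.576  -0.1373] [62.6 53.2] ang 6.5 z 0.068
t 29.57 pos [0.5603 0.0175 0.1475] rpy [180.    0.   95.8] q6 -0.14 | shift [-1.25 -3.48  1.58] turn [0. 0. 0.] F [-0.5  0.8 -0. ] w 0.0938 0.0
```

View pics/s7.png

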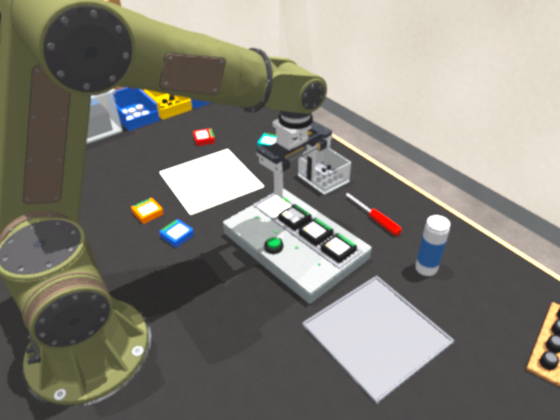

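The side view shows three drivers flat in their bays around (293,215), (316,231) and (340,247). The board is empty and the button is up at (273,243). Next I shut the gripper and go over the button.

```bash
python3 -m inch '-1 -0.31 -0.87 0 0 0 0;-1 -0.31 -0.87 0 0 0 0;-1 -0.31 -0.87 0 0 0 0;-1 -0.31 -0.87 0 0 0 0;-1 0 0 0.6 0 0 0;-1 0 0 0.6 0 0 0;-1 0 0 0.6 0 0 0;-1 0 0 0.5 0 0 0;-1 0 0 0 0 0 0;-1 0 0 0 0 0 0'
python3 - <<'E'
from h import *
go(.4603,-.0305,.067,95.8)
c=camera("wrist");faces(c,.06,.075,.5,.64,-.2,.07)
E
```

```text
time_s: 30.82
ee_pos: [0.4606, -0.0302, 0.0789]
eef_rot: [3.141, 0.0, 1.673]
force: [-0.3, 0.2, -0.3]
grip_width: 0.0008
grip_force: 0.0
t 30.82 pos [ 0.4606 -0.0302  0.0789] rpy [180.    0.   95.8] q6 -0.25 | shift [-0.01 -0.01  0.4 ] turn [0. 0. 0.] F [-0.3  0.2 -0.3] w 0.0008 0.0
 face [465. 182.] [0.5607 0.0176] [63.1 61.5] ang 5.9 z 0.0682
 face [450. 290.] [ 0.5673 -0.047 ] [63.1 41.4] ang 5.8 z 0.0681
 face [441. 392.] [ 0.5754 -0.119 ] [58.2 35.3] ang 5.5 z 0.068
```

```bash
python3 -m inch '-1 0 0 0.2 0 0 0;-1 0 0 0.1 0 0 0;-1 0 0 0 0 0 0'|grep -E 'ee_pos|force'; python3 -m inch '-1 0 0 0.08 0 0 0;-1 0 0 0 0 0 0'|grep -E 'ee_pos|force';python3 -m inch '-1 0 0 0.08 0 0 0;-1 0 0 0 0 0 0'|grep -E 'ee_pos|force'
```

```text
ee_pos: [0.4603, -0.0301, 0.0693]
force: [0.7, 0.3, -0.5]
grip_force: 0.0
ee_pos: [0.4606, -0.0301, 0.0672]
force: [1.1, -0.1, 1.9]
grip_force: 0.7
ee_pos: [0.4606, -0.0301, 0.0648]
force: [0.9, -0.1, 2.4]
grip_force: 1.4
```

```bash
python3 -m inch '-1 0 0 0.07 0 0 0;-1 0 0 0 0 0 0'|grep -E 'ee_pos|^force';python3 -m inch '-1 0 0 0.06 0 0 0;-1 0 0 0 0 0 0'|grep -E 'ee_pos|^force';python3 -m inch '-1 0 0 0.03 0 0 0;-1 0 0 0 0 0 0'|grep -E 'ee_pos|^force'
```

```text
ee_pos: [0.4606, -0.0301, 0.0627]
force: [0.3, 0.5, 3.8]
ee_pos: [0.4606, -0.0301, 0.0612]
force: [-1.2, -0.1, 8.3]
ee_pos: [0.4607, -0.0302, 0.0609]
force: [-5.8, 0.3, 20.6]
```

Bottom stop reached, with force at 20 N and 6 mm of travel. I hold it a bit over 2 s and then release.

```bash
python3 -m inch '-1 0 0 0 0 0 0;-1 0 0 0 0 0 0;-1 0 0 0 0 0 0;-1 0 0 0 0 0 0;-1 0 0 0 0 0 0;-1 0 0 0 0 0 0;-1 0 0 0 0 0 0;-1 0 0 0 0 0 0;-1 0 0 0 0 0 0;-1 0 0 0 0 0 0'|grep -E 'time|ee_pos|^force';python3 -m inch '-1 0 0 0 0 0 0;-1 0 0 0 0 0 0;-1 0 0 0 0 0 0;-1 0 0 0 0 0 0;-1 0 0 0 0 0 0;-1 0 0 0 0 0 0;-1 0 0 0 0 0 0;-1 0 0 0 0 0 0'|grep -E 'time|ee_pos|^force'
python3 -m inch '-1 0 0 -0.2 0 0 0;-1 0 0 -0.4 0 0 0;1 0 0 -0.8 0 0 0;1 0 0 -0.8 0 0 0;1 0 0 -0.8 0 0 0;1 0 0 0 0 0 0'
python3 - <<'E'
from h import *
c=camera("wrist");faces(c,.06,.075,.42,.64,-.2,.07)
W=cloud(c)
for b,ce,a in blobs(masks(c)["green"],300): print("g",ce.round(),a,np.nanmedian(W[b],0).round(4))
go(.5603,.0175,.147,95.8)
E
```

```text
time_s: 33.75
ee_pos: [0.4607, -0.0302, 0.0609]
force: [-6.0, 1.1, 19.4]
time_s: 34.75
ee_pos: [0.4607, -0.0302, 0.061]
force: [-6.1, 0.7, 20.0]
time_s: 35.5
ee_pos: [0.461, -0.0302, 0.1513]
eef_rot: [3.139, 0.001, 1.673]
force: [-0.1, -0.3, -0.8]
grip_width: 0.037
grip_force: 0.0
 face [414. 167.] [0.5607 0.0176] [62.3 61.8] ang 6.0 z 0.0682
 face [275. 215.] [ 0.4601 -0.0294] [31.3 30.2] ang 3.2 z 0.0677
 face [405. 255.] [ 0.5678 -0.0524] [62.6 52.1] ang 5.8 z 0.0682
g [469.  61.] 432 [0.5907 0.0979 0.0522]
g [451. 167.] 902 [0.5862 0.0215 0.0685]
g [275. 215.] 1326 [ 0.4598 -0.0287  0.0676]
g [439. 258.] 678 [ 0.5932 -0.0515  0.0685]
t 35.55 pos [ 0.4604 -0.0301  0.15  ] rpy [180.    0.   95.8] q6 -0.25 | shift [1.24 3.47 0.1 ] turn [0. 0. 0.] F [-0.   1.1  0. ] w 0.0409 0.0
```

The button is back up (z 67.6 mm) and the drivers have not moved. Next I take A out of its bay.

```bash
python3 -m inch '1 0.31 0.868 0 0 0 0;1 0.31 0.868 0 0 0 0;1 0.31 0.868 0 0 0 0;1 0.31 0.868 0 0 0 0;1 0 0 0 0 0 0;1 0 0 0.8 0 0 0;1 0 0 0.8 0 0 0;1 0 0 0.8 0 0 0;1 0 0 0.75 0 0 0;1 0 0 0 0 0 0'
python3 -c "
from h import *
go(.5604,.0175,.0545,95.8)"
python3 -c "
from h import *
c=camera('top')
np.savez('t8.npz',**c)
W=cloud(c)
z=W[...,2];m=(W[...,1]<-.2)&(W[...,1]>-.5)&(W[...,0]>.36)&(W[...,0]<.64)&(z>.0075)&(z<.016)
for b,ce,a in blobs(m,100): print('rim',ce,a,[x.round(4) if hasattr(x,'round') else x for x in square(W[b][:,:2])])
for p in((383,190),(461,188),(466,270),(384,271)): print(p,ray(c,*p,.01).round(4))
"
```

```text
time_s: 36.8
ee_pos: [0.5585, 0.0172, 0.0536]
eef_rot: [-3.137, -0.0, 1.673]
force: [-0.2, -0.2, 0.4]
grip_width: 0.0937
grip_force: 0.0
t 36.8 pos [0.5585 0.0172 0.0536] rpy [-179.8   -0.    95.8] q6 -0.14 | shift [ 0.    0.06 -0.03] turn [-0.02 -0.    0.  ] F [-0.2 -0.2  0.4] w 0.0937 0.0
rim [426.62817797 231.74470339] 944 [array([ 0.5066, -0.336 ]), array([226.6181, 225.0651]), 89.87577819824219]
(383, 190) [ 0.6104 -0.2327  0.01  ]
(461, 188) [ 0.6181 -0.4475  0.01  ]
(466, 270) [ 0.3953 -0.4463  0.01  ]
(384, 271) [ 0.3913 -0.2278  0.01  ]
```

```bash
python3 -m inch '-1 0 0 0 0 0 0;-1 0 0 0 0 0 0;-1 0 0 0 0 0 0;-1 0 0 0 0 0 0;-1 0 0 0 0 0 0;-1 0 0 0 0 0 0;-1 0 0 0 0 0 0' 20
python3 -m inch '-1 0 0 -0.6 0 0 0;-1 0 0 -0.8 0 0 0;-1 0 0 -0.8 0 0 0;-1 0 0 -0.8 0 0 0;-1 0 0 -0.6 0 0 0;-1 0 0 0 0 0 0'
python3 -c "
from h import *
go(.503,-.338,.162,90)"
```

```text
time_s: 37.72
ee_pos: [0.5604, 0.0175, 0.0557]
eef_rot: [3.141, 0.0, 1.673]
force: [-1.8, -0.0, 5.3]
grip_width: 0.0618
grip_force: 20.0
time_s: 38.48
ee_pos: [0.5608, 0.0175, 0.1648]
eef_rot: [3.139, 0.0, 1.673]
force: [0.5, 0.3, -1.7]
grip_width: 0.0616
grip_force: 20.0
t 38.48 pos [0.5608 0.0175 0.1648] rpy [179.9   0.   95.9] q6 -0.14 | shift [-11.59  -3.12   0.09] turn [0.01 0.   0.59] F [ 0.5  0.3 -1.7] w 0.0616 20.0
```

```bash
python3 -m inch '-1 -0.966 -0.26 0 0 0 0;-1 -0.966 -0.26 0 0 0 0;-1 -0.966 -0.26 0 0 0 0;-1 -0.966 -0.26 0 0 0 0;-1 -0.966 -0.26 0 0 0 0;-1 -0.966 -0.26 0 0 0 0;-1 -0.966 -0.26 0 0 0 0;-1 -0.966 -0.26 0 0 0 0;-1 -0.966 -0.26 0 0 0 0;-1 -0.966 -0.26 0 0 0 0'
python3 -m inch '-1 -0.966 -0.26 0 0 0 0;-1 -0.966 -0.26 0 0 0 0;-1 0 0 0 0 0 0.59;-1 0 0 0 0 0 0;-1 0 0 0 0 0 0'
python3 - <<'E'
from h import *
T,S=[dict(np.load(f"{n}0.npz")) for n in("top","side")]
P=[tri(T,a,S,b)[0] for a,b in(((383,190),(376,279)),((461,188),(452,340)),((466,270),(379,393)),((384,271),(304,328)))]
print(np.round(P,4),np.mean(P,0))
c=camera("wrist");cv2.imwrite("pics/w9.png",c["img"]);np.savez("w9.npz",**c)
faces(c,.145,.2,.4,.6,-.42,-.25)
go(.503,-.338,.0155,90)
E
```

```text
time_s: 39.72
ee_pos: [0.5116, -0.2795, 0.1623]
eef_rot: [-3.14, -0.001, 1.673]
force: [0.8, 0.2, -1.5]
grip_width: 0.0615
grip_force: 20.0
time_s: 40.35
ee_pos: [0.5025, -0.3376, 0.1629]
eef_rot: [-3.141, -0.001, 1.572]
force: [0.6, 0.0, -1.4]
grip_width: 0.0618
grip_force: 20.0
[[ 0.6104 -0.2328  0.0087]
 [ 0.617  -0.4469  0.009 ]
 [ 0.3982 -0.4422  0.0248]
 [ 0.393  -0.2317 -0.0026]] [ 0.50463114 -0.3383984   0.00996866]
 face [277. 259.] [ 0.5028 -0.3377] [86.  62.8] ang 0.1 z 0.1753
t 40.4 pos [ 0.5026 -0.3376  0.1631] rpy [-180.    -0.    90.1] q6 -0.65 | shift [-0.01  0.01  4.92] turn [-0.   -0.    0.01] F [-0.1 -0.2 -1.3] w 0.0618 20.0
```

View pics/w9.png

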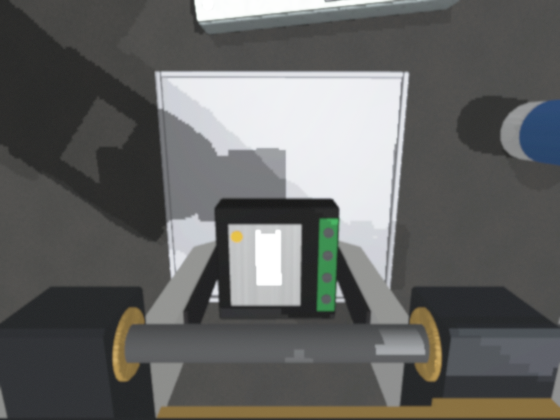

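The wrist view shows the tray inside from (160,75) to (400,300), with the held driver above it at (277,260).

```bash
python3 - <<'E'
from h import *
c=dict(np.load("w9.npz"))
P=[ray(c,*p,.01) for p in((157,72),(408,72),(390,302),(174,302))];print(np.round(P,4),np.mean(P,0).round(4))
E
python3 -m inch '-1 0 0 0.9 0 0 0;-1 0 0 0.9 0 0 0;-1 0 0 0.9 0 0 0;-1 0 0 0.8 0 0 0;-1 0 0 0.7 0 0 0;-1 0 0 0.4 0 0 0;-1 0 0 0.2 0 0 0;-1 0 0 0 0 0 0;-1 0 0 0 0 0 0'
```

```text
[[ 0.3968 -0.2238  0.01  ]
 [ 0.6187 -0.2234  0.01  ]
 [ 0.6207 -0.4475  0.01  ]
 [ 0.3963 -0.4479  0.01  ]] [ 0.5081 -0.3356  0.01  ]
time_s: 41.52
ee_pos: [0.5029, -0.3382, 0.0202]
eef_rot: [3.141, 0.001, 1.57]
force: [-0.7, -0.4, -1.8]
grip_width: 0.0618
grip_force: 20.0
```

```bash
python3 -m inch '-1 0 0.1 0 0 0 0;-1 0 0 0.08 0 0 0;-1 0 0 0.06 0 0 0;-1 0 0 0 0 0 0;-1 0 0 0 0 0 0'
python3 -m inch '0.5 0 0 0 0 0 0;0.5 0 0 0 0 0 0;0.5 0 0 0 0 0 0;1 0 0 -0.3 0 0 0;1 0 0 -0.8 0 0 0;1 0 0 -0.9 0 0 0;1 0 0 -0.9 0 0 0;1 0 0 -0.9 0 0 0;1 0 0 -0.9 0 0 0;1 0 0 0 0 0 0'
python3 - <<'E'
from h import *
c=camera("wrist");faces(c,.02,.035,.4,.6,-.42,-.25)
go(.568,-.0584,.162,95.8)
E
```

```text
time_s: 42.15
ee_pos: [0.5057, -0.338, 0.0158]
eef_rot: [3.141, 0.0, 1.57]
force: [-2.1, 2.3, 5.3]
grip_width: 0.0618
grip_force: 20.0
time_s: 43.4
ee_pos: [0.5063, -0.3385, 0.1587]
eef_rot: [3.138, 0.003, 1.57]
force: [0.3, -0.4, 0.6]
grip_width: 0.0941
grip_force: 0.0
 face [275. 200.] [ 0.506  -0.3378] [61.7 62.3] ang 90.0 z 0.0281
t 43.45 pos [ 0.5058 -0.3381  0.1569] rpy [1.799e+02 1.000e-01 8.990e+01] q6 -0.65 | shift [ 9.32  2.07 -0.18] turn [ 0.01  0.01 -0.59] F [-0.3  0.6 -0.5] w 0.0942 0.0
```

The first one is at the tray middle, flat. Next is B from the middle bay.

```bash
python3 -m inch '1 0.932 0.207 0 0 0 0;1 0.932 0.207 0 0 0 0;1 0.932 0.207 0 0 0 0;1 0.932 0.207 0 0 0 0;1 0.932 0.207 0 0 0 0;1 0.932 0.207 0 0 0 0;1 0.932 0.207 0 0 0 0;1 0.932 0.207 0 0 0 0;1 0.932 0.207 0 0 0 0;1 0.932 0.207 0 0 0 0'
python3 -m inch '1 0 0 0 0 0 -0.59;1 0 0 0 0 0 0;1 0 0 0 0 0 0'
python3 - <<'E'
from h import *
c=camera("wrist");faces(c,.06,.075,.5,.64,-.18,.05)
go(.568,-.0584,.0552,95.8)
E
```

```text
time_s: 44.7
ee_pos: [0.5676, -0.0574, 0.1549]
eef_rot: [-3.14, -0.0, 1.57]
force: [0.2, -0.0, 0.7]
grip_width: 0.0939
grip_force: 0.0
time_s: 45.08
ee_pos: [0.5677, -0.0587, 0.1556]
eef_rot: [-3.141, -0.0, 1.67]
force: [0.0, -0.7, 0.8]
grip_width: 0.0942
grip_force: 0.0
 face [277. 212.] [ 0.5685 -0.0576] [62.5 62.3] ang 5.8 z 0.0681
 face [277. 294.] [ 0.575  -0.1278] [62.4 51.2] ang 5.8 z 0.0681
t 45.12 pos [ 0.5677 -0.0588  0.1558] rpy [-180.    -0.    95.7] q6 -0.27 | shift [0.01 0.01 3.35] turn [-0.   -0.   -0.01] F [ 0.4 -0.1 -0.1] w 0.0937 0.0
```

```bash
python3 -m inch '1 0 0 0.8 0 0 0;1 0 0 0.8 0 0 0;1 0 0 0.8 0 0 0;1 0 0 0.6 0 0 0;1 0 0 0.35 0 0 0;1 0 0 0 0 0 0;1 0 0 0 0 0 0;-1 0 0 0 0 0 0;-1 0 0 0 0 0 0;-1 0 0 0 0 0 0'; python3 -m inch '-1 0 0 0 0 0 0;-1 0 0 0 0 0 0;-1 0 0 0 0 0 0;-1 0 0 0 0 0 0'
python3 -m inch '-1 0 0 -0.6 0 0 0;-1 0 0 -0.8 0 0 0;-1 0 0 -0.8 0 0 0;-1 0 0 -0.8 0 0 0;-1 0 0 -0.6 0 0 0;-1 0 0 0 0 0 0'
python3 -c "
from h import *
go(.5057,-.338,.162,90)"
```

```text
time_s: 46.38
ee_pos: [0.568, -0.0584, 0.0559]
eef_rot: [3.141, 0.0, 1.673]
force: [0.4, 0.2, -0.2]
grip_width: 0.0675
grip_force: 0.0
time_s: 46.88
ee_pos: [0.568, -0.0585, 0.0558]
eef_rot: [3.141, 0.0, 1.673]
force: [0.3, 0.1, 1.8]
grip_width: 0.0621
grip_force: 20.0
time_s: 47.62
ee_pos: [0.5684, -0.0585, 0.1652]
eef_rot: [3.139, 0.001, 1.673]
force: [-0.1, 0.2, -2.6]
grip_width: 0.062
grip_force: 20.0
t 47.62 pos [ 0.5684 -0.0585  0.1652] rpy [179.9   0.   95.9] q6 -0.27 | shift [-9.05 -3.03  0.11] turn [0.01 0.   0.59] F [-0.1  0.2 -2.6] w 0.062 20.0
```

```bash
python3 -m inch '-1 -0.905 -0.303 0 0 0 0;-1 -0.905 -0.303 0 0 0 0;-1 -0.905 -0.303 0 0 0 0;-1 -0.905 -0.303 0 0 0 0;-1 -0.905 -0.303 0 0 0 0;-1 -0.905 -0.303 0 0 0 0;-1 -0.905 -0.303 0 0 0 0;-1 -0.905 -0.303 0 0 0 0;-1 -0.905 -0.303 0 0 0 0;-1 -0.905 -0.303 0 0 0 0'
python3 -m inch '-1 0 0 0 0 0 0.59;-1 0 0 0 0 0 0;-1 0 0 0 0 0 0'
python3 - <<'E'
from h import *
c=camera("wrist");faces(c,.145,.2,.4,.6,-.42,-.25)
c=camera("top");faces(c,.06,.075,.5,.64,-.2,.05)
go(.5057,-.338,.0378,90)
E
```

```text
time_s: 48.88
ee_pos: [0.5046, -0.3385, 0.1626]
eef_rot: [-3.14, -0.001, 1.673]
force: [-0.2, -0.3, -1.1]
grip_width: 0.0619
grip_force: 20.0
time_s: 49.25
ee_pos: [0.5051, -0.3374, 0.1632]
eef_rot: [-3.141, -0.001, 1.572]
force: [0.3, -0.2, -1.0]
grip_width: 0.062
grip_force: 20.0
 face [277. 257.] [ 0.5053 -0.3365] [85.9 62.3] ang 0.4 z 0.1756
 face [351. 198.] [ 0.5754 -0.1345] [62.7 62.3] ang 6.1 z 0.068
t 49.35 pos [ 0.5053 -0.3374  0.1635] rpy [-180.    -0.    90.1] q6 -0.65 | shift [-0.02  0.02  4.19] turn [-0.   -0.    0.01] F [ 0.3 -0.4 -1.2] w 0.0617 20.0
```

```bash
python3 -m inch '-1 -0.04 0.02 0.8 0 0 0.01;-1 0 0 0.8 0 0 0;-1 0 0 0.8 0 0 0;-1 0 0 0.8 0 0 0;-1 0 0 0.5 0 0 0;-1 0 0 0.25 0 0 0;-1 0 0 0.1 0 0 0;-1 0 0 0.1 0 0 0;-1 0 0 0 0 0 0;-1 0 0 0 0 0 0'
```

```text
time_s: 50.6
ee_pos: [0.5059, -0.3391, 0.0396]
eef_rot: [3.141, 0.0, 1.568]
force: [-0.3, 0.2, -1.5]
grip_width: 0.062
grip_force: 20.0
```

```bash
python3 -m inch '-1 0 0 0.05 0 0 0;-1 0 0 0 0 0 0;-1 0 0 0 0 0 0'
python3 -m inch '0.5 0 0 0 0 0 0;0.5 0 0 0 0 0 0;0.5 0 0 0 0 0 0;1 0 0 -0.3 0 0 0;1 0 0 -0.8 0 0 0;1 0 0 -0.9 0 0 0;1 0 0 -0.9 0 0 0;1 0 0 -0.9 0 0 0;1 0 0 -0.6 0 0 0;1 0 0 0 0 0 0'
python3 - <<'E'
from h import *
c=camera("wrist");faces(c,.04,.06,.4,.6,-.42,-.25);faces(c,.02,.035,.4,.6,-.42,-.25)
go(.5755,-.1345,.162,95.8)
E
```

```text
time_s: 50.98
ee_pos: [0.5059, -0.3391, 0.0379]
eef_rot: [3.141, 0.0, 1.568]
force: [1.1, -0.5, 0.1]
grip_width: 0.0619
grip_force: 20.0
time_s: 52.22
ee_pos: [0.5062, -0.3393, 0.171]
eef_rot: [3.14, 0.001, 1.568]
force: [-0.1, 0.4, -0.5]
grip_width: 0.0941
grip_force: 0.0
 face [276. 202.] [ 0.5062 -0.3379] [61.6 62.4] ang 89.9 z 0.0501
 face [239. 179.] [ 0.4837 -0.3278] [62.9 62.2] ang 0.0 z 0.028
t 52.27 pos [ 0.5058 -0.339   0.1696] rpy [180.    0.   89.9] q6 -0.65 | shift [6.82 2.31 0.25] turn [ 0.    0.   -0.59] F [ 0.   0.9 -1.1] w 0.0937 0.0
```

The upper driver is at (.506,-.338), but something at the lower level shows up at (.484,-.328). I need to look.

```bash
python3 - <<'E'
from h import *
c=camera("wrist");cv2.imwrite("pics/w10.png",c["img"]);np.savez("w10.npz",**c)
faces(c,.04,.06,.4,.6,-.42,-.25);faces(c,.02,.035,.4,.6,-.42,-.25)
E
```

```text
face [277. 203.] [ 0.5062 -0.3382] [61.5 62.4] ang 89.8 z 0.0501
 face [240. 180.] [ 0.4938 -0.3274] [61.3 83.1] ang 90.0 z 0.0281
```

View pics/w10.png

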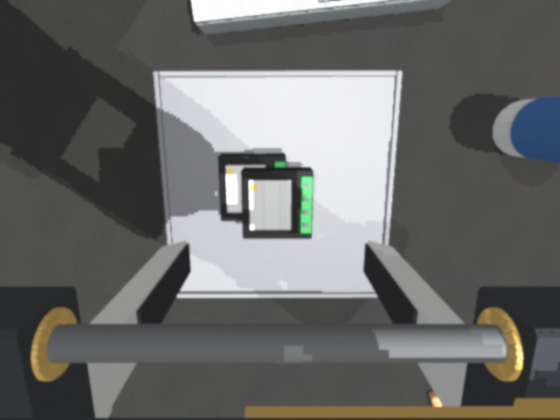

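The first driver (A) was knocked to about (.484,-.328), so B at pixel (277,203) sits offset on top of A at (240,185). I'll square the pair up by squeezing across both layers, first along y, then along x.

```bash
python3 -m inch '1 0 0 0 0 0 1;1 0 0 0 0 0 1;1 0 0 0 0 0 1;1 0 0 0 0 0 1;1 0 0 0 0 0 1;1 0 0 0 0 0 1;1 0 0 0 0 0 1;1 0 0 0 0 0 1;1 0 0 0 0 0 1;1 0 0 0 0 0 0'
python3 - <<'E'
from h import *
c=camera("wrist");faces(c,.04,.06,.4,.6,-.42,-.25);faces(c,.02,.035,.4,.6,-.42,-.25)
go(.495,-.334,.010,0)
E
```

```text
time_s: 53.58
ee_pos: [0.5054, -0.3388, 0.1685]
eef_rot: [-3.14, 0.002, -0.002]
force: [0.6, -0.1, 0.1]
grip_width: 0.0941
grip_force: 0.0
 face [276. 204.] [ 0.506  -0.3379] [62.  62.8] ang 89.9 z 0.0501
 face [256. 236.] [ 0.4834 -0.3269] [62.6 61.1] ang 0.7 z 0.028
t 53.62 pos [ 0.5055 -0.3388  0.1688] rpy [-1.799e+02  1.000e-01  1.000e-01] q6 0.92 | shift [-0.34 -0.16  5.29] turn [-0.01  0.01  0.01] F [ 0.6 -0.4 -0.6] w 0.0941 0.0
```

```bash
python3 -m inch '1 -0.34 -0.16 0.7 0 0 0;1 0 0 0.8 0 0 0;1 0 0 0.8 0 0 0;1 0 0 0.8 0 0 0;1 0 0 0.8 0 0 0;1 0 0 0.7 0 0 0;1 0 0 0.4 0 0 0;1 0 0 0.2 0 0 0;1 0 0 0 0 0 0;1 0 0 0 0 0 0'
python3 -m inch '0.55 0 0 0 0 0 0;0.5 0 0 0 0 0 0;0.45 0 0 0 0 0 0;0.4 0 0 0 0 0 0;0.35 0 0 0 0 0 0;0.3 0 0 0 0 0 0;0.2 0 0 0 0 0 0;0.1 0 0 0 0 0 0;0 0 0 0 0 0 0' 15
```

```text
time_s: 54.88
ee_pos: [0.4959, -0.3344, 0.0145]
eef_rot: [3.141, -0.001, -0.002]
force: [0.8, 0.2, 0.5]
grip_width: 0.0935
grip_force: 0.0
time_s: 56.0
ee_pos: [0.4957, -0.334, 0.0139]
eef_rot: [-3.141, -0.0, -0.003]
force: [0.5, 5.5, 4.9]
grip_width: 0.062
grip_force: 15.0
```

```bash
python3 -m inch '1 0 0 0 0 0 0;1 0 0 0 0 0 0;1 0 0 0 0 0 0;1 0 0 0 0 0 0;1 0 0 -0.8 0 0 0;1 0 0 -0.9 0 0 0;1 0 0 -0.9 0 0 0;1 0 0 -0.9 0 0 0;1 0 0 -0.9 0 0 0;1 0 0 -0.7 0 0 0'
python3 -m inch '1 0 0 0 0 0 -1;1 0 0 0 0 0 -1;1 0 0 0 0 0 -1;1 0 0 0 0 0 -1;1 0 0 0 0 0 -1;1 0 0 0 0 0 -1;1 0 0 0 0 0 -1;1 0 0 0 0 0 -1;1 0 0 0 0 0 -1;1 0 0 0 0 0 0'
python3 - <<'E'
from h import *
c=camera("wrist");faces(c,.04,.06,.4,.6,-.42,-.25);faces(c,.02,.035,.4,.6,-.42,-.25)
go(.4957,-.334,.013,90)
E
```

```text
time_s: 57.25
ee_pos: [0.4956, -0.3343, 0.1679]
eef_rot: [3.141, -0.001, -0.003]
force: [0.1, -0.2, 0.1]
grip_width: 0.0941
grip_force: 0.0
time_s: 58.5
ee_pos: [0.4956, -0.3342, 0.1667]
eef_rot: [-3.142, 0.0, 1.567]
force: [-0.0, 0.0, 0.1]
grip_width: 0.0937
grip_force: 0.0
 face [288. 205.] [ 0.506  -0.3338] [62.2 62.4] ang 89.9 z 0.0501
 face [244. 197.] [ 0.4936 -0.3335] [62.  83.6] ang 89.6 z 0.028
t 58.55 pos [ 0.4956 -0.3342  0.1667] rpy [-180.    -0.    89.6] q6 -0.65 | shift [0.01 0.   5.12] turn [-0.   -0.   -0.04] F [-0.2 -0.1 -0.5] w 0.0942 0.0
```

```bash
python3 -m inch '1 0 -0.04 0.7 0 0 -0.04;1 0 0 0.8 0 0 0;1 0 0 0.8 0 0 0;1 0 0 0.8 0 0 0;1 0 0 0.8 0 0 0;1 0 0 0.7 0 0 0;1 0 0 0.4 0 0 0;1 0 0 0.1 0 0 0;1 0 0 0 0 0 0;1 0 0 0 0 0 0'
python3 -m inch '0.75 0 0 0 0 0 0;0.7 0 0 0 0 0 0;0.65 0 0 0 0 0 0;0.6 0 0 0 0 0 0;0.5 0 0 0 0 0 0;0.4 0 0 0 0 0 0;0.3 0 0 0 0 0 0;0.2 0 0 0 0 0 0;0.1 0 0 0 0 0 0;0 0 0 0 0 0 0' 15
```

```text
time_s: 59.8
ee_pos: [0.4947, -0.3344, 0.0145]
eef_rot: [3.141, 0.001, 1.575]
force: [-0.5, -0.1, 0.7]
grip_width: 0.0938
grip_force: 0.0
time_s: 61.05
ee_pos: [0.4941, -0.3343, 0.0141]
eef_rot: [-3.141, 0.0, 1.575]
force: [-5.1, 0.3, 5.7]
grip_width: 0.0621
grip_force: 15.0
```

Both layers are squeezed flush at 62.1 mm. I slide the pair 10 mm towards the tray middle while it is held, then open and check.

```bash
python3 -m inch '0 0 0.08 0 0 0 0;0 0 0.09 0 0 0 0;0 0 0.09 0 0 0 0;0 0 0.08 0 0 0 0;0 0 0 0 0 0 0;1 0 0 0 0 0 0;1 0 0 0 0 0 0;1 0 0 0 0 0 0;1 0 0 0 0 0 0'
python3 -m inch '1 0 0 -0.8 0 0 0;1 0 0 -0.9 0 0 0;1 0 0 -0.9 0 0 0;1 0 0 -0.9 0 0 0;1 0 0 -0.9 0 0 0;1 0 0 -0.8 0 0 0;1 0 0 0 0 0 0'
python3 - <<'E'
from h import *
c=camera("wrist");faces(c,.04,.06,.4,.6,-.42,-.25);faces(c,.02,.035,.4,.6,-.42,-.25);cv2.imwrite("pics/w11.png",c["img"][120:300,150:410])
go(.5755,-.1345,.162,95.8)
E
```

```text
time_s: 62.18
ee_pos: [0.5046, -0.3341, 0.0137]
eef_rot: [3.142, -0.0, 1.575]
force: [-0.6, -0.5, 0.5]
grip_width: 0.0936
grip_force: 0.0
time_s: 63.05
ee_pos: [0.5052, -0.3345, 0.1712]
eef_rot: [3.139, 0.002, 1.575]
force: [-0.5, 0.3, -1.1]
grip_width: 0.094
grip_force: 0.0
 face [276. 203.] [ 0.505  -0.3341] [62.3 62.6] ang 0.1 z 0.0501
 face [276. 166.] [ 0.5046 -0.3026] [61.3  1.6] ang 0.3 z 0.0276
t 63.1 pos [ 0.5047 -0.3342  0.1696] rpy [180.    0.   90.2] q6 -0.65 | shift [6.65 2.39 0.25] turn [ 0.    0.   -0.56] F [ 0.4 -0.1  0. ] w 0.0939 0.0
```

View pics/w11.png

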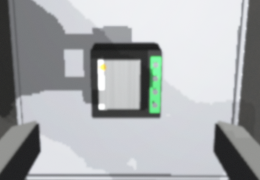

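The crop shows a square two-high pile at (126,80) with no lower edge sticking out. Next I fetch C from the right bay.

```bash
python3 -m inch '1 0.95 0.341 0 0 0 0;1 0.95 0.341 0 0 0 0;1 0.95 0.341 0 0 0 0;1 0.95 0.341 0 0 0 0;1 0.95 0.341 0 0 0 0;1 0.95 0.341 0 0 0 0;1 0.95 0.341 0 0 0 0;1 0 0 0.3 0 0 -0.56;1 0 0 0 0 0 0;1 0 0 0 0 0 0'
python3 - <<'E'
from h import *
c=camera("wrist");faces(c,.06,.075,.5,.64,-.22,.05)
go(.5755,-.1345,.0552,95.8)
E
```

```text
time_s: 64.35
ee_pos: [0.5751, -0.1346, 0.1602]
eef_rot: [-3.141, -0.0, 1.67]
force: [-0.6, -0.1, -0.4]
grip_width: 0.0943
grip_force: 0.0
 face [277. 211.] [ 0.5756 -0.1337] [62.5 62.2] ang 5.7 z 0.0681
t 64.4 pos [ 0.5752 -0.1346  0.1606] rpy [-180.    -0.    95.7] q6 -0.39 | shift [0.   0.01 3.51] turn [-0.   -0.   -0.01] F [-0. -0.  0.] w 0.0938 0.0
```

```bash
python3 -m inch '1 0 0 0.8 0 0 0;1 0 0 0.8 0 0 0;1 0 0 0.8 0 0 0;1 0 0 0.7 0 0 0;1 0 0 0.4 0 0 0;1 0 0 0 0 0 0;1 0 0 0 0 0 0;-1 0 0 0 0 0 0;-1 0 0 0 0 0 0;-1 0 0 0 0 0 0' 20; python3 -m inch '-1 0 0 0 0 0 0;-1 0 0 0 0 0 0;-1 0 0 0 0 0 0;-1 0 0 0 0 0 0'
python3 -m inch '-1 0 0 -0.6 0 0 0;-1 0 0 -0.8 0 0 0;-1 0 0 -0.8 0 0 0;-1 0 0 -0.8 0 0 0;-1 0 0 -0.6 0 0 0;-1 0 0 0 0 0 0'
python3 -c "
from h import *
go(.5047,-.3345,.162,90.2)"
```

```text
time_s: 65.65
ee_pos: [0.5754, -0.1343, 0.0559]
eef_rot: [3.141, 0.0, 1.673]
force: [-0.7, -0.2, -0.3]
grip_width: 0.0674
grip_force: 0.0
time_s: 66.15
ee_pos: [0.5754, -0.1343, 0.0559]
eef_rot: [3.141, 0.0, 1.673]
force: [-0.6, -0.2, 3.2]
grip_width: 0.0618
grip_force: 20.0
time_s: 66.9
ee_pos: [0.5758, -0.1344, 0.1653]
eef_rot: [3.139, 0.001, 1.673]
force: [0.1, -0.1, -2.1]
grip_width: 0.0614
grip_force: 20.0
t 66.9 pos [ 0.5758 -0.1344  0.1653] rpy [1.799e+02 1.000e-01 9.590e+01] q6 -0.39 | shift [-6.39 -3.04  0.11] turn [0.01 0.   0.57] F [ 0.1 -0.1 -2.1] w 0.0614 20.0
```

```bash
python3 -m inch '-1 -0.913 -0.434 0 0 0 0;-1 -0.913 -0.434 0 0 0 0;-1 -0.913 -0.434 0 0 0 0;-1 -0.913 -0.434 0 0 0 0;-1 -0.913 -0.434 0 0 0 0;-1 -0.913 -0.434 0 0 0 0;-1 -0.913 -0.434 0 0 0 0;-1 0 0 0 0 0 0.57;-1 0 0 0 0 0 0;-1 0 0 0 0 0 0'
python3 - <<'E'
from h import *
c=camera("wrist");faces(c,.145,.2,.4,.6,-.42,-.25)
c=camera("side");faces(c,.035,.06,.4,.6,-.42,-.25)
go(.5047,-.3345,.0602,90.2)
E
```

```text
time_s: 68.15
ee_pos: [0.5042, -0.3339, 0.1632]
eef_rot: [-3.141, -0.001, 1.576]
force: [-0.7, 0.6, -1.0]
grip_width: 0.0618
grip_force: 20.0
 face [277. 258.] [ 0.5043 -0.3335] [86.1 62.8] ang 0.2 z 0.1755
 face [377. 322.] [ 0.503  -0.3348] [63.8 65.3] ang 88.7 z 0.0473
t 68.25 pos [ 0.5043 -0.334   0.1635] rpy [-180.    -0.    90.3] q6 -0.65 | shift [-0.02  0.01  3.44] turn [-0.   -0.    0.01] F [ 0.9 -0.3 -2. ] w 0.0619 20.0
```

```bash
python3 -m inch '-1 -0.02 0.01 0.8 0 0 0;-1 0 0 0.8 0 0 0;-1 0 0 0.8 0 0 0;-1 0 0 0.5 0 0 0;-1 0 0 0.3 0 0 0;-1 0 0 0.1 0 0 0;-1 0 0 0.1 0 0 0;-1 0 0 0 0 0 0;-1 0 0 0 0 0 0'
python3 -m inch '-1 0 0 0.04 0 0 0;-1 0 0 0 0 0 0;-1 0 0 0 0 0 0'
```

```text
time_s: 69.38
ee_pos: [0.5046, -0.335, 0.0621]
eef_rot: [3.141, 0.0, 1.573]
force: [-1.3, 0.5, -1.7]
grip_width: 0.0618
grip_force: 20.0
time_s: 69.75
ee_pos: [0.5045, -0.3349, 0.0606]
eef_rot: [3.142, 0.0, 1.573]
force: [0.6, 0.9, -2.4]
grip_width: 0.0617
grip_force: 20.0
```

```bash
python3 -m inch '-1 0 0 0.03 0 0 0;-1 0 0 0 0 0 0;0.5 0 0 0 0 0 0;0.5 0 0 0 0 0 0;0.5 0 0 0 0 0 0;1 0 0 -0.3 0 0 0;1 0 0 -0.8 0 0 0;1 0 0 -0.9 0 0 0;1 0 0 -0.9 0 0 0;1 0 0 -0.6 0 0 0'
python3 - <<'E'
from h import *
c=camera("wrist");faces(c,.06,.085,.4,.6,-.42,-.25);faces(c,.015,.055,.4,.6,-.42,-.25)
cv2.imwrite("pics/w12.png",c["img"][120:300,150:410])
c=camera("side");faces(c,.06,.085,.4,.6,-.42,-.25);cv2.imwrite("pics/s12.png",cv2.resize(c["img"][260:400,290:470],None,fx=3,fy=3,interpolation=2))
go(.5,-.33,.2,90)
E
```

```text
time_s: 71.0
ee_pos: [0.5048, -0.3351, 0.1665]
eef_rot: [3.14, 0.001, 1.573]
force: [-0.7, 0.6, 0.3]
grip_width: 0.0943
grip_force: 0.0
 face [276. 210.] [ 0.5049 -0.3344] [62.3 61.9] ang 0.1 z 0.0721
 face [276. 167.] [ 0.5046 -0.303 ] [60.8  1.3] ang 0.4 z 0.0449
 face [378. 315.] [ 0.5033 -0.3355] [63.8 63.3] ang 0.4 z 0.0693
t 71.1 pos [ 0.5051 -0.3354  0.1668] rpy [1.798e+02 1.000e-01 9.020e+01] q6 -0.65 | shift [ 0.18 -0.17 -1.11] turn [0.02 0.01 0.02] F [-0.1 -0.5 -1.4] w 0.094 0.0
```

View pics/s12.png

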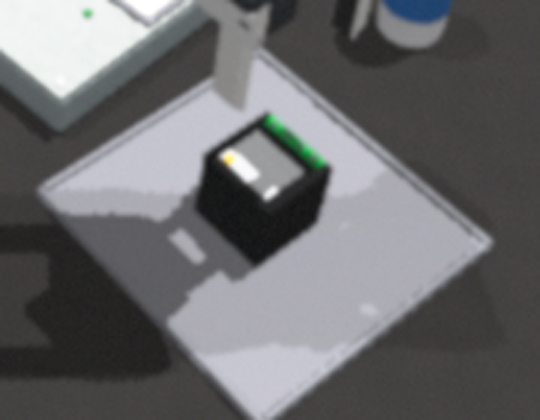

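View pics/w12.png

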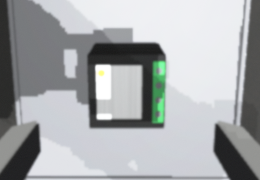

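Both crops show one square pile three high at the tray middle, at (262,190) in the side crop. Its top is at 71 mm, as expected. I raise the arm clear and hand in.

```bash
python3 -m inch '1 0 0 -0.8 0 0 0;1 0 0 -0.5 0 0 0;1 0 0 0 0 0 0;1 0 0 0 0 0 0;1 0 0 0 0 0 0;1 0 0 0 0 0 0'
python3 - <<'E'
from h import *
c=camera("wrist");faces(c,.06,.085,.4,.6,-.42,-.25)
from station import ticket
print(ticket.hand_in())
E
```

```text
time_s: 71.85
ee_pos: [0.5044, -0.3349, 0.2032]
eef_rot: [-3.141, -0.0, 1.573]
force: [0.6, -0.4, -0.3]
grip_width: 0.0938
grip_force: 0.0
 face [277. 201.] [ 0.5049 -0.3346] [62.4 62.6] ang 0.2 z 0.0721
the job is handed in; nothing more can be done
None
```

The job is handed in, with no verdict returned: all three drivers sat in bays for a 2 s button press, then were stacked square in mid-tray (one was knocked 24 mm on the way and put right); I never aimed for the tub, screwdriver or spray can but took no final position check on them.

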